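# Hang the dip pail to drain over the tray

### The job

Take the S-hook off the low storage stand and hang it on the tall rack's rail, let go of it, then hang the pail in the hook's lower curl by the wire arch over its mouth, so that the can drains hanging freely and level over the drip tray. Do not tip the pail over on the way, leave both things hanging still, and do not disturb the paint tin, the bottle or the brush.

Things in the scene. Friction and masses are not known exactly. Their poses are not given: they have to be found in the camera images.
- rack: Drip rack, fixed. Aluminium drip tray 170 x 240 x 18 mm (x, y, z) between two dark 16 mm posts at y = +165 and -165 mm that end at the rail. A steel rail, 10 mm thick, runs along the rack's y axis between the post tops, its axis 270 mm above the bench. Origin on the bench under the middle of rail and tray; x across the rail, away from the robot at yaw 0; z up.
- rack_mid (a point): Middle of the rack's rail, on its axis, 270 mm above the bench; axes as the rack's.
- stand: Low storage stand, fixed: wooden base 100 x 150 x 12 mm, two 12 mm posts at y = +65 and -65 mm, and between them a 10 mm steel rod along the stand's y axis, axis 125 mm above the bench; its top is at 131 mm. At the start the S-hook hangs near the middle of this rod, its axes along the stand's. Origin on the bench under the rod's middle; x away from the robot at yaw 0, z up.
- hook: S-hook of 6 mm steel wire, 75 g, 102 mm tall, 42 mm wide, in its own xz plane. Origin in the middle of the S, z up when hung. Curls: arcs of 18 mm radius (wire centre) about x = 0, z = +30 and -30 mm, joined by a straight shank from x -17, z +24 to x +17, z -24 mm. On a 10 mm rod the origin hangs 40 mm under the rod's axis. Hung, it swings and turns easily if pushed.
- hook_top (a point): Bearing point inside the upper curl (hook frame 0, 0, +45 mm): rests on top of the rail when hung, 5 mm above the rail's axis.
- hook_low (a point): Bearing point inside the lower curl (hook frame 0, 0, -45 mm): here the pail's bail rests.
- pail: Open metal dip pail, 110 to 210 g, standing on the bench: can 70 mm high, 60 mm wide at the foot, 70 mm at the mouth. Origin at the centre of its underside, z up. A stiff, unhinged bail of 5 mm wire arches over the mouth in the pail's yz plane: uprights at y = +37 and -37 mm up to z = 92 mm, then sloping to a peak at y = 0, z = 120 mm. A handle points along -x.
- bail_top (a point): Wire centre at the peak of the pail's bail (pail frame 0, 0, 120 mm).
- pail_handle (a point): Grasp spot on the pail's straight black side handle (pail frame -100, 0, 54 mm). The handle is 14 mm wide (y) and 18 mm high (z 45 to 63 mm), runs along the pail's x from the wall to x = -125 mm and is pinched across its 14 mm. Hung by the bail, the pail leans a few degrees; hung in the hook on the rack its underside is about 67 mm above the bench.
- tin: Bystander: closed paint tin, 90 mm wide, 103 mm high, loose; origin under its centre.
- thinner: Bystander: amber bottle, 60 mm wide, 150 mm high, loose; origin under its centre.
- brush: Bystander: paint brush lying on the bench near the robot, loose, lower than 30 mm; origin under its middle.
- hook_grip (a point): Middle of the black rubber thumb grip on the hook's crown (hook frame 0, 0, +62 mm): a block 28 x 12 x 31 mm (x, y, z), from z = +47 to +78 mm, to be pinched across its 12 mm, along the hook's y.
- hook_up_end (a point): Open end of the upper curl (hook frame +18, 0, +30 mm): the rail enters the upper curl below this end, from the hook's +x side, then goes up inside the curl.
- hook_low_end (a point): Open end of the lower curl (hook frame -18, 0, -30 mm; wire top at -27 mm): the bail goes over this end from the hook's -x side and then down into the curl.
Things that resemble listed ones, but are neither listed nor needed, are in the scene too. Of the things like the pail, leave any that is green; of the rest the larger one is meant.

How it is judged:
By the outcome, as a careful person would: the job done as asked, in the order asked, and still so for the second after the job is handed in, with the robot touching nothing.
It also fails if it takes over 72 s, if anything falls off the work surface, if the arm or the gripper's body presses on something with over 40 N, if the wrist force passes 120 N, or if a joint passes its speed limit or range.

### The arm

A 6-joint arm with a two-finger parallel gripper is mounted at the origin on the work surface. World frame = base frame: x ahead of the robot, y to its left, z up, the work surface at z = 0. Lengths are in m, angles in rad, forces in N, time in s.
With the tool pointing down it reaches from about 0.375 to 0.975 m from the base axis. Payload 3.8 kg.
Tool frame: the origin (TCP) lies at the very end of the fingers, on their centre line; the grasp point (between the pads) lies 19 mm behind it; z points along the fingers, y is the direction in which the jaws open and shut (so a half turn about z gives the same grasp; the last joint's range is limited). The gripper opens to 85 mm and grips with 20 to 120 N. Pads are 22 mm wide; open, the fingers measure 114 mm over their backs; the gripper's body (76 mm by 85 mm) begins 54 mm behind the grasp point. The pads swing forward as they close: fully open they stand 13 mm farther back than shut.
Start: joints at [-1.204, 0.264, 1.604, -0, 1.274, -0.037], TCP at [0.265, -0.621, 0.204] pointing down, gripper open.
Joint ranges: [-2.63, 2.63], [-0.94, 2.18], [0.31, 2.57], [-1.31, 4.45], [0, 2.66], [-2.55, 2.55]. Speed limits (rad/s): [2.57, 2.57, 3.14, 3.14, 3.14, 3.14].

### API

Orientations are given as a rotation vector (axis times angle).
In Python, from workcell import bot, viewer gives the robot as it stands.
- The arm moves only by the tool jog_arm, never from a script. Its argument "motion" is a list of rows, each an object of numbers: "dx", "dy", "dz": the shift along the world's x, y, z in cm; "turn": the turn about the world's z in rad. A call has 1 to 12 rows; each row shifts and turns the commanded pose from where the row before left it; what a row does not reach is not made up. A row lasts 1/12 s, in which the tool goes at most 41.7 mm and 7.16 degrees, less where a joint would pass 70% of its speed; a pose out of reach is approached as far as the arm can. A call is refused whole if a number of a shift passes 4.17 or a number of a turn 0.125, either way. A call with a gripper value outside its range is refused whole. "fingers" is the finger opening in cm, from 0 to 8.54, set as the call begins (left out, the last holds). The fingers move at their own pace and stop on an object; "grip_force" is the grip in N (left out, the last holds). Time passes only in rows, so rows that do not move let the fingers close. It gives the time, the measured TCP pose, the force and the opening at its end, in the units of the state.
- bot.read_state(): the state, without advancing time (a new reading comes with each control period).
- viewer.read_camera(name): name is "side" or "top"; returns (picture, depth): 400x640x3 uint8, red, green, blue; 400x640 float32, m along the optical axis (not along the pixel's ray), 0 where there is no reading.
- viewer.camera_info(name): a dict with "vertical_fov" (degrees; the focal length in pixels is half the picture's height over the tangent of half this angle, whatever the lens; pixels are square), "cx", "cy" (the principal point, pixels), "R" (3x3) and "t" (3): a world point X has camera coordinates R X + t. Camera axes: x right, y down, z forward; pixel columns grow to the right and rows downward; lengths in m; the calibration is good to about 2 mm. A picture is of the moment at which its call begins. camera_info takes no time and is no camera call.
- bot.finish_job(): hands the job in, once; it reports no verdict.
The state is a dict: "time": time; "q": joint angles; "joint_vel": joint speeds; "joint_torque": joint torques, N m; "tool_pos": TCP position; "tcp_rot": TCP orientation; "wrist_force": force on the tool from outside, world axes, zero at the start; "torque": the same for the moment, N m; "width": opening from 0.0 (shut) to 1.0 (fully open).
Only numpy, scipy, OpenCV 4.12 (cv2) and the standard library are available. Lean on these libraries where they do the work, as an engineer would, in place of code of your own. Each camera call takes 0.05 s, during which the arm holds its last target. There are 200 camera calls.

## Working session

There is one attempt and no reset: what is moved stays moved. The work goes in short steps, Python scripts to look and compute and a tool call to move; the robot and the scene stay as the last step left them, time stands still between calls to the robot, and variables do not carry over. Pictures are saved under pics/ and viewed, about 8 in all and at most 12, crops included, and the job is handed in when it is done.

Besides the shell and the picture viewer there is one more tool, called after ">>>" as name(argument=value, ...), one argument or row to a line, values as JSON. jog_arm: Moves the arm, as the interface text tells. Its arguments: {"type":"object","properties":{"motion":{"type":"array"},"fingers":{"type":"number"},"grip_force":{"type":"number"}},"required":["motion"]}

```bash
ls; mkdir -p pics
cat > h.py <<'E'
import numpy as np, cv2
from workcell import bot, viewer
def cam(n):
    p,d=viewer.read_camera(n); c=viewer.camera_info(n)
    f=200/np.tan(np.radians(c["vertical_fov"])/2)
    return p,d,dict(f=f,cx=c["cx"],cy=c["cy"],R=np.array(c["R"]),t=np.array(c["t"]))
def cloud(d,c):
    v,u=np.mgrid[:d.shape[0],:d.shape[1]]
    P=np.stack([(u-c["cx"])*d/c["f"],(v-c["cy"])*d/c["f"],d],-1)
    return (P-c["t"])@c["R"]
def proj(X,c):
    q=c["R"]@np.array(X)+c["t"]; return c["f"]*q[:2]/q[2]+[c["cx"],c["cy"]]
def plane(u,v,z,c):
    r=np.array([(u-c["cx"])/c["f"],(v-c["cy"])/c["f"],1])@c["R"]; o=-c["t"]@c["R"]
    return o+r*(z-o[2])/r[2]
def save(n,p,s=1,box=None):
    if box: p=p[box[1]:box[3],box[0]:box[2]]
    cv2.imwrite("pics/"+n,cv2.resize(p[:,:,::-1],None,fx=s,fy=s,interpolation=cv2.INTER_CUBIC))
E
python3 - <<'E'
from h import *
for n in("side","top"):
    p,d,c=cam(n); save(n+"0.png",p,1.2); print(n,c["f"],c["cx"],c["cy"],c["R"].round(3).tolist(),(-c["t"]@c["R"]).round(3)); np.savez(n+"0.npz",p=p,d=d)
print(bot.read_state())
E
```

```text
pics
side 489.8769486796228 326.23557853083196 189.29810238281092 [[0.969, -0.245, -0.011], [-0.166, -0.621, -0.766], [0.181, 0.744, -0.643]] [ 0.21  -1.115  1.171]
top 424.705002917472 317.6873375094794 199.23519270135867 [[0.012, -1.0, -0.007], [-0.997, -0.011, -0.073], [0.073, 0.008, -0.997]] [0.402 0.068 1.48 ]
{'time': 0.1, 'q': array([-1.20389222e+00,  2.64656339e-01,  1.60524170e+00, -8.37291702e-07,
        1.27371208e+00, -3.69070755e-02]), 'joint_vel': array([ 0.0020879 , -0.00051875, -0.00225506, -0.00101646, -0.0004216 ,
       -0.0011387 ]), 'joint_torque': array([ 5.81498680e-04, -5.16708112e+01, -3.68589091e+01, -5.48572507e-05,
        6.23200220e-03,  1.59818185e-06]), 'tool_pos': array([ 0.2649601 , -0.62004001,  0.20269876]), 'tcp_rot': array([-3.07582539e+00, -6.29605547e-01,  5.21424828e-04]), 'wrist_force': array([-0.07184904,  0.934665  ,  0.52680398]), 'torque': array([-0.02099443, -0.02949513, -0.01208508]), 'width': 0.9998079774892642}
```

View pics/side0.png

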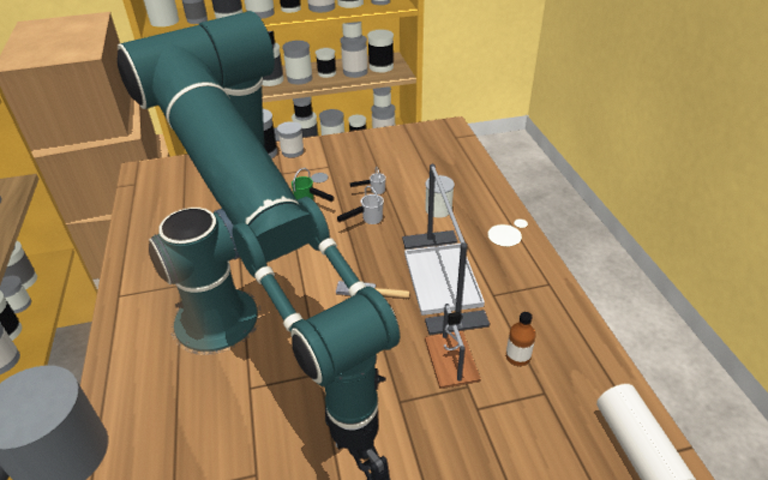

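View pics/top0.png

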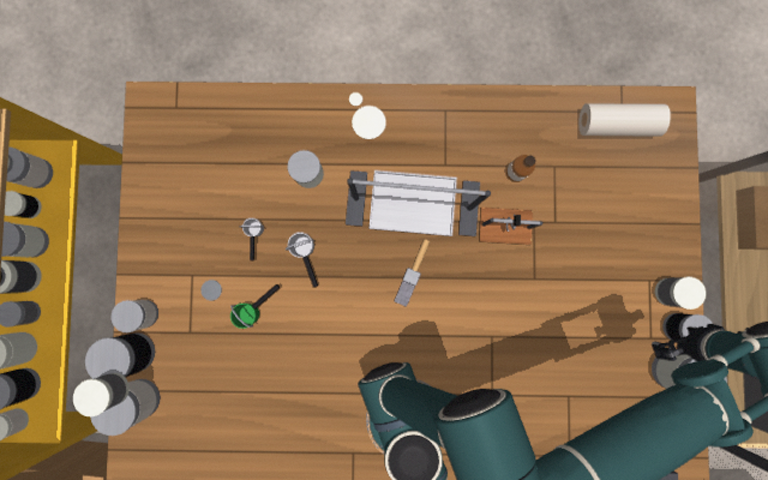

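Pail candidates in the top picture (shown at 1.2x): green at (245,315), to be left; small grey at (252,228); larger grey at (300,245), which I choose. The hook is on the stand at (515,222).

Run:
```python
from h import *
p,d,c=cam("top"); W=cloud(d,c); np.savez("t1.npz",p=p,d=d)
ps,ds,cs=cam("side")
save("crop1.png",np.hstack([cv2.resize(p[150:250,180:320],(560,400)),]),1)
a=cv2.resize(p[130:220,280:470],(760,360),interpolation=cv2.INTER_CUBIC)
b=cv2.resize(p[170:250,190:285],(380,320)); b2=cv2.resize(ps[240:330,340:450],(380,320)); 
save("crop1.png",np.vstack([a,np.hstack([b,b2])])[:600])
x,y,z=W[...,0],W[...,1],W[...,2]
def st(m,n):
    q=W[m]; print(n,len(q),q.mean(0).round(4),q.min(0).round(3),q.max(0).round(3))
V,U=np.mgrid[:400,:640]
def reg(u0,u1,v0,v1,z0,z1): return (U>=u0)&(U<u1)&(V>=v0)&(V<v1)&(z>z0)&(z<z1)&(d>0)
def line(m,n):
    q=W[m]; f=cv2.fitLine(q[:,:2].astype(np.float32),cv2.DIST_HUBER,0,.01,.01).ravel(); print(n,f.round(4), q[:,1].min().round(3),q[:,1].max().round(3))
m=reg(280,420,135,180,.25,.29); st(m,"rail"); line(m,"rail")
m=reg(295,400,140,200,.010,.03)&(p.min(2)>150); st(m,"tray"); print(cv2.minAreaRect(W[m][:,:2].astype(np.float32)))
m=reg(395,460,165,210,.115,.14); st(m,"rod"); line(m,"rod")
m=reg(395,460,165,210,.145,.20); st(m,"grip+"); print(cv2.minAreaRect(W[m][:,:2].astype(np.float32)))
m=reg(395,460,165,210,.003,.02)&(p[...,0].astype(int)-p[...,2]>60); st(m,"base"); print(cv2.minAreaRect(W[m][:,:2].astype(np.float32)))
for n,r in(("pail",(235,275,190,245)),("small",(200,222,180,222))):
    m=reg(*r,.06,.08);st(m,n+" rim"); 
    m=reg(*r,.085,.14);st(m,n+" bail");line(m,n)
    m=reg(*r,.03,.08)&(p.max(2)<70);st(m,n+" handle");line(m,n)
for n,r in(("tin",(235,275,120,160)),("bottle",(415,450,125,155)),("brush",(325,365,195,260))): st(reg(*r,.01,.2),n)
```

```text
rail 446 [ 0.6154 -0.0107  0.2736] [ 0.595 -0.181  0.252] [0.634 0.161 0.282]
rail [ 0.078   0.997   0.6154 -0.0107] -0.181 0.161
tray 336 [ 0.6177 -0.012   0.0162] [ 0.525 -0.136  0.01 ] [0.709 0.113 0.028]
((0.6163216829299927, -0.01023074984550476), (0.2399366796016693, 0.1704004406929016), 85.52877044677734)
rod 137 [ 0.5554 -0.2704  0.1287] [ 0.535 -0.346  0.116] [ 0.607 -0.167  0.14 ]
rod [ 0.0714  0.9975  0.5533 -0.2819] -0.346 -0.167
grip+ 68 [ 0.5652 -0.2455  0.1634] [ 0.539 -0.281  0.145] [ 0.607 -0.166  0.195]
((0.571995198726654, -0.2228156328201294), (0.12905681133270264, 0.027751460671424866), 70.1676254272461)
base 1184 [ 0.5509 -0.2858  0.0103] [ 0.48  -0.413  0.003] [ 0.636 -0.19   0.02 ]
((0.5574137568473816, -0.301545113325119), (0.1542738378047943, 0.22456833720207214), 0.5545350313186646)
pail rim 170 [0.4447 0.2897 0.0656] [0.371 0.256 0.06 ] [0.52  0.338 0.078]
pail bail 39 [0.4882 0.3037 0.1113] [0.472 0.27  0.089] [0.502 0.342 0.126]
pail [ 0.3669 -0.9303  0.4867  0.3075] 0.27 0.342
pail handle 106 [0.4143 0.2756 0.0619] [0.374 0.256 0.044] [0.454 0.294 0.07 ]
pail [0.9333 0.359  0.4143 0.2756] 0.256 0.294
small rim 8 [0.5371 0.4328 0.0714] [0.535 0.417 0.062] [0.54  0.471 0.08 ]
small bail 12 [0.5369 0.445  0.0889] [0.536 0.425 0.085] [0.537 0.463 0.095]
small [ 0.0072 -1.      0.537   0.4449] 0.425 0.463
small handle 59 [0.4777 0.4431 0.0458] [0.446 0.439 0.035] [0.511 0.448 0.055]
small [0.9998 0.0198 0.4755 0.4422] 0.439 0.448
tin 693 [0.6957 0.2908 0.0932] [0.657 0.25  0.01 ] [0.743 0.337 0.111]
bottle 388 [ 0.7046 -0.3018  0.095 ] [ 0.681 -0.339  0.011] [ 0.741 -0.28   0.157]
brush 507 [ 0.4018 -0.0075  0.0181] [ 0.318 -0.081  0.01 ] [0.526 0.038 0.027]
```

View pics/crop1.png

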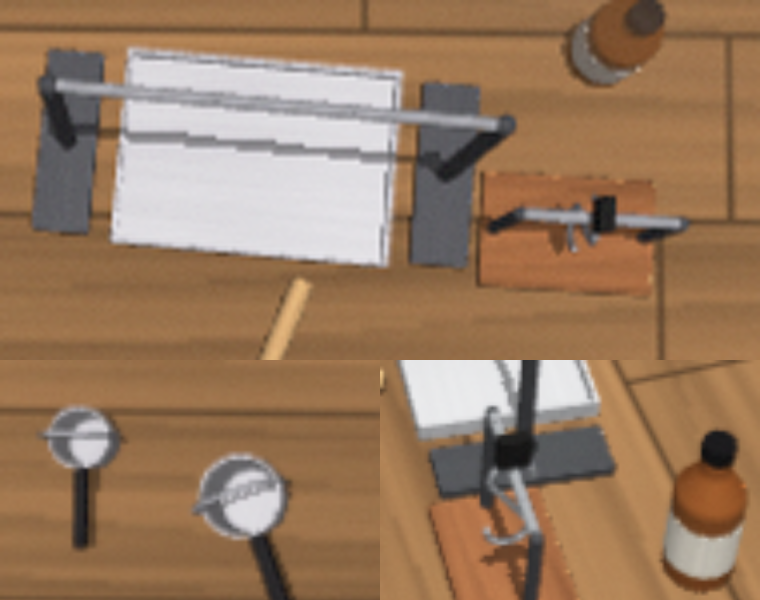

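The crop confirms the choices: the larger grey pail has its black handle towards the lower right, and the hook's black grip is at about top pixel (431,183). Next I'll refine the grip, rod and pail.

Run:
```python
from h import *
D=np.load("t1.npz");p,d=D["p"],D["d"]
_,ds,cs=cam("side"); ps=_; c=cam("top")[2]
W=cloud(d,c); V,U=np.mgrid[:400,:640]; z=W[...,2]
m=(p.max(2)<75)&(U>425)&(U<437)&(V>174)&(V<195)
print("grip px",U[m].mean(),V[m].mean(),np.ptp(U[m]),np.ptp(V[m]),"top pts",W[m&(z>.155)].mean(0),(m&(z>.155)).sum(), plane(U[m].mean(),V[m].mean(),.161,c))
Ws=cloud(ds,cs); ms=(ps.max(2)<60)&(Ws[...,2]>.12)&(Ws[...,2]<.18)&(abs(Ws[...,0]-.553)<.035)&(abs(Ws[...,1]+.29)<.06)
Vs,Us=np.mgrid[:400,:640]
print("side grip",ms.sum(),Us[ms].mean(),Vs[ms].mean(),Ws[ms].mean(0),Ws[ms].min(0),Ws[ms].max(0))
m=(z>.12)&(z<.137)&(W[...,1]>-.355)&(W[...,1]<-.21)&(U>395)&(U<460)&(V>165)&(V<210)&(p.min(2)>90)
q=W[m]; print("rod",len(q),cv2.fitLine(q[:,:2].astype(np.float32),cv2.DIST_HUBER,0,.01,.01).ravel(),q.mean(0))
m=(p[...,0].astype(int)-p[...,2]>75)&(U>395)&(U<446)&(V>170)&(V<206)&(p[...,1]<115)
print("base",cv2.minAreaRect(np.array([plane(u,v,.012,c)[:2] for v,u in np.argwhere(m)],np.float32)))
# pail: rim circle
m=(U>236)&(U<268)&(V>190)&(V<222)&(z>.055)&(z<.085)&(p.max(2)>75)
q=W[m];print("rim",len(q),cv2.minEnclosingCircle(q[:,:2].astype(np.float32)))
m=(p.max(2)<70)&(U>245)&(U<275)&(V>208)&(V<245)
Q=np.array([plane(u,v,.063,c)[:2] for v,u in np.argwhere(m)],np.float32);print("handle",cv2.minAreaRect(Q),Q.mean(0),cv2.fitLine(Q,cv2.DIST_HUBER,0,.01,.01).ravel())
ms=(ps.max(2)<60)&(Ws[...,2]>.035)&(Ws[...,2]<.08)&(abs(Ws[...,0]-.41)<.06)&(abs(Ws[...,1]-.275)<.04)
q=Ws[ms];print("side handle",len(q),q.mean(0),q.max(0))
```

```text
grip px 430.59615384615387 183.1153846153846 5 8 top pts [ 0.55247713 -0.27524459  0.16210738] 41 [ 0.5529837  -0.27367428  0.161     ]
side grip 101 378.51485148514854 264.8910891089109 [ 0.55499859 -0.28381121  0.1519484 ] [ 0.54168703 -0.29004235  0.12853541] [ 0.56903857 -0.27152815  0.1656946 ]
rod 96 [ 0.04824287  0.9988356   0.5524059  -0.28184855] [ 0.55240587 -0.28184856  0.12891729]
base ((0.5509968996047974, -0.2771751284599304), (0.11497823894023895, 0.17089872062206268), 0.6226580142974854)
rim 97 ((0.4753111004829407, 0.30219799280166626), 0.04646477848291397)
handle ((0.41479140520095825, 0.2750316560268402), (0.08686438947916031, 0.017010385170578957), 24.399843215942383) [0.41443872 0.27486804] [0.9324624  0.36126697 0.4144387  0.274868  ]
side handle 107 [0.41672468 0.26906375 0.05639085] [0.45811004 0.29161983 0.06748597]
```

>>> jog_arm(
  motion=[
    {"dz":2,"turn":-0.1},
    {"dz":4,"dx":1,"turn":-0.1},
    {"dz":4,"dx":2,"turn":-0.1},
    {"dx":3,"dy":3,"turn":-0.1},
    {"dx":3,"dy":3,"turn":-0.074},
    {"dx":3,"dy":3},
    {"dx":3,"dy":3},
    {"dx":3,"dy":3},
    {"dx":3,"dy":3},
    {"dx":3,"dy":3},
    {"dx":3,"dy":3},
    {"dx":1,"dy":2},
  ],
  fingers=5,
)

```text
validation failed for argument at $.mo...
```

>>> jog_arm(
  motion=[
    {"dx":0,"dy":0,"dz":2,"turn":-0.1},
    {"dx":1,"dy":0,"dz":4,"turn":-0.1},
    {"dx":2,"dy":0,"dz":4,"turn":-0.1},
    {"dx":3,"dy":3,"dz":0,"turn":-0.1},
    {"dx":3,"dy":3,"dz":0,"turn":-0.06},
    {"dx":3,"dy":3,"dz":0,"turn":0},
    {"dx":3,"dy":3,"dz":0,"turn":0},
    {"dx":3,"dy":3,"dz":0,"turn":0},
    {"dx":3,"dy":3,"dz":0,"turn":0},
    {"dx":3,"dy":3,"dz":0,"turn":0},
    {"dx":3,"dy":3,"dz":0,"turn":0},
    {"dx":1,"dy":2,"dz":0,"turn":0},
  ],
  fingers=5,
  grip_force=40,
)

```text
time: 1.3
tool_pos: [0.5429, -0.3616, 0.3009]
tcp_rot: [-3.139, 0.084, -0.003]
wrist_force: [0.1, 0.6, -0.5]
width: 0.582
```

>>> jog_arm(
  motion=[
    {"dx":0.4,"dy":3,"dz":0,"turn":-0.01},
    {"dx":0.4,"dy":3,"dz":-1,"turn":0},
    {"dx":0,"dy":2.4,"dz":-2,"turn":0},
    {"dx":0,"dy":0,"dz":-3,"turn":0},
    {"dx":0,"dy":0,"dz":-3,"turn":0},
    {"dx":0,"dy":0,"dz":-1,"turn":0},
    {"dx":0,"dy":0,"dz":0,"turn":0},
    {"dx":0,"dy":0,"dz":0,"turn":0},
    {"dx":0,"dy":0,"dz":0,"turn":0},
  ],
  fingers=4.5,
)

```text
time: 2.05
tool_pos: [0.5487, -0.2821, 0.2033]
tcp_rot: [3.138, -0.105, 0.004]
wrist_force: [0.6, -0.9, 0.5]
width: 0.525
```

Run:
```python
from h import *
s=bot.read_state(); print(s["tool_pos"],s["tcp_rot"],s["wrist_force"],s["width"])
p,d,c=cam("side"); t,_,ct=cam("top")
a=cv2.resize(p[200:320,320:440],(480,480),interpolation=cv2.INTER_CUBIC)
print(proj([.553,-.276,.15],c)-[320,200])
save("c2.png",a)
```

```text
[ 0.54868554 -0.28208016  0.20331907] [ 3.1383988  -0.10485275  0.00437187] [ 0.56803173 -0.88878205  0.53355265] 0.5247095606140553
[56.85664764 63.41711542]
```

View pics/c2.png

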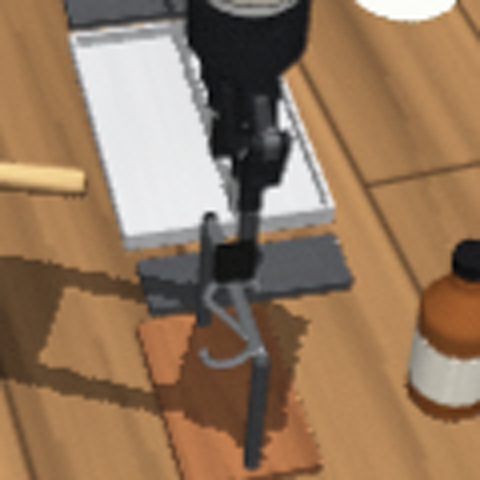

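The crop shows the fingers above the grip (about (235,262) in the crop), matching the predicted position within a couple of pixels. I'll correct the small shortfall and go down.

>>> jog_arm(
  motion=[
    {"dx":0.4,"dy":0.5,"dz":0,"turn":0},
    {"dx":0,"dy":0,"dz":-2,"turn":0},
    {"dx":0,"dy":0,"dz":-2,"turn":0},
    {"dx":0,"dy":0,"dz":-1.5,"turn":0},
    {"dx":0,"dy":0,"dz":-0.7,"turn":0},
    {"dx":0,"dy":0,"dz":0,"turn":0},
    {"dx":0,"dy":0,"dz":0,"turn":0},
    {"dx":0,"dy":0,"dz":0,"turn":0},
  ],
  fingers=4.5,
)

```text
time: 2.82
tool_pos: [0.5526, -0.2765, 0.1408]
tcp_rot: [3.139, -0.104, 0.004]
wrist_force: [0.4, 0.3, 0.0]
width: 0.53
```

>>> jog_arm(
  motion=[
    {"dx":0,"dy":0,"dz":-0.2,"turn":0},
    {"dx":0,"dy":0,"dz":0,"turn":0},
    {"dx":0,"dy":0,"dz":0,"turn":0},
    {"dx":0,"dy":0,"dz":0,"turn":0},
    {"dx":0,"dy":0,"dz":0,"turn":0},
    {"dx":0,"dy":0,"dz":0,"turn":0},
    {"dx":0,"dy":0,"dz":0,"turn":0},
    {"dx":0,"dy":0,"dz":0,"turn":0},
  ],
  fingers=0.5,
  grip_force=50,
)

```text
time: 3.48
tool_pos: [0.5515, -0.276, 0.1371]
tcp_rot: [-3.14, 0.104, 0.0]
wrist_force: [-0.9, 0.6, -0.2]
width: 0.058
```

Run:
```python
from h import *
s=bot.read_state(); print(s["tool_pos"],s["width"])
p,d,c=cam("side"); t,_,ct=cam("top")
a=cv2.resize(p[220:320,330:430],(500,500),interpolation=cv2.INTER_CUBIC)
print(proj(s["tool_pos"],c)-[330,220])
save("c3.png",a)
```

```text
[ 0.55151534 -0.27599024  0.13712619] 0.058426054197922225
[46.08661772 46.6393003 ]
```

View pics/c3.png

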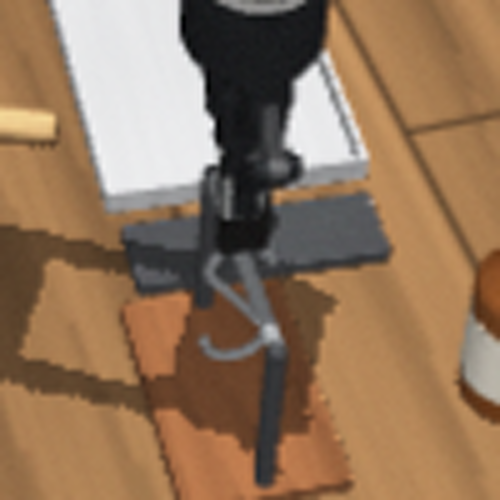

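>>> jog_arm(
  motion=[
    {"dx":0,"dy":0,"dz":0,"turn":0},
    {"dx":0,"dy":0,"dz":0,"turn":0},
    {"dx":0,"dy":0,"dz":0,"turn":0},
    {"dx":0,"dy":0,"dz":0,"turn":0},
  ],
  fingers=0,
)

```text
time: 3.92
tool_pos: [0.5515, -0.276, 0.1371]
tcp_rot: [-3.14, 0.104, 0.0]
wrist_force: [0.7, 0.4, -0.4]
width: -0.003
```

Run:
```python
from h import *
p,d,c=cam("side"); t,dt,ct=cam("top")
W=cloud(d,c); Wt=cloud(dt,ct)
for v in range(255,286,2):
    print(v,[("%d,%d,%d"%tuple((W[v,u]*1000).round()))+("*" if p[v,u].max()<60 else "") for u in range(370,388,3)])
print("rodmid",proj([.553,-.28,.13],c))
m=(Wt[...,1]>-.36)&(Wt[...,1]<-.2)&(abs(Wt[...,0]-.56)<.06)&(Wt[...,2]>.1)&(Wt[...,2]<.17)
print(Wt[m].mean(0),m.sum())
big=cv2.resize(p[245:295,355:405],(500,500),interpolation=cv2.INTER_CUBIC)
tb=cv2.resize(t[165:205,410:450],(500,500),interpolation=cv2.INTER_CUBIC)
save("c4.png",cv2.resize(np.hstack([big,tb]),(800,400)))
```

```text
255 ['593,-115,1', '559,-227,131', '539,-300,214*', '540,-318,233*', '540,-336,251*', '548,-337,250']
257 ['553,-220,116', '558,-232,128', '544,-288,191*', '538,-323,231*', '563,-285,182', '636,-137,3']
259 ['554,-220,107', '555,-240,129', '545,-287,182*', '552,-290,184*', '562,-289,179', '635,-141,-1']
261 ['554,-219,98', '553,-246,128', '545,-289,177*', '553,-289,174*', '565,-282,163*', '629,-155,7']
263 ['556,-215,84*', '563,-223,91*', '547,-285,163*', '555,-287,163*', '564,-286,160*', '625,-167,11']
265 ['555,-220,81*', '562,-225,84*', '548,-284,153*', '556,-285,153*', '563,-289,155*', '622,-173,10']
267 ['555,-220,72*', '563,-224,75*', '548,-284,146*', '555,-288,148*', '566,-284,141*', '621,-178,7']
269 ['555,-222,66*', '563,-227,69*', '548,-284,138*', '557,-285,136*', '566,-285,133*', '616,-191,13']
271 ['555,-224,59*', '210,-1115,1171', '587,-191,12', '557,-287,129', '607,-191,6', '575,-286,123']
273 ['556,-222,47', '542,-281,119', '583,-201,16*', '555,-293,128', '602,-203,12*', '612,-202,8']
275 ['557,-220,36', '543,-280,110', '584,-202,7*', '552,-299,128', '602,-206,6', '612,-205,1']
277 ['557,-221,28*', '543,-281,101', '578,-216,15', '552,-303,124', '558,-308,129', '605,-222,14']
279 ['558,-220,17*', '569,-217,10', '554,-278,86', '586,-222,11', '556,-315,129', '603,-227,12']
281 ['557,-223,11', '566,-224,10', '574,-229,14', '562,-282,79', '554,-320,126', '602,-233,9']
283 ['555,-230,12', '564,-232,11', '573,-233,9', '580,-239,14', '552,-325,125', '599,-241,10']
285 ['553,-235,8', '560,-242,15', '570,-241,10', '580,-241,7', '550,-332,126', '557,-336,128']
rodmid [376.92432666 269.3215125 ]
[ 0.55016775 -0.24026064  0.12765561] 62
```

View pics/c4.png

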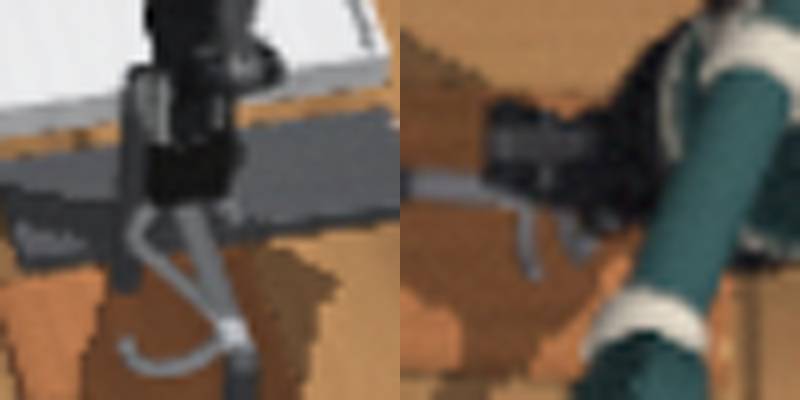

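>>> jog_arm(
  motion=[
    {"dx":0,"dy":0,"dz":0,"turn":0},
    {"dx":0,"dy":0,"dz":0,"turn":0},
    {"dx":0,"dy":0,"dz":0,"turn":0},
    {"dx":0,"dy":0,"dz":2,"turn":0},
    {"dx":0,"dy":0,"dz":3,"turn":0},
    {"dx":0,"dy":0,"dz":3,"turn":0},
    {"dx":0,"dy":0,"dz":0,"turn":0},
    {"dx":0,"dy":0,"dz":0,"turn":0},
  ],
  fingers=4.5,
)

```text
time: 4.68
tool_pos: [0.5533, -0.277, 0.2204]
tcp_rot: [3.137, -0.104, 0.008]
wrist_force: [-0.3, 0.4, -0.2]
width: 0.528
```

Run:
```python
from h import *
s=bot.read_state(); print(s["time"],s["tool_pos"],s["width"],s["wrist_force"])
p,d,c=cam("side"); W=cloud(d,c)
q=W.reshape(-1,3); q=q[(abs(q[:,0]-.552)<.04)&(abs(q[:,1]+.277)<.07)&(q[:,2]>.135)]
for z0 in np.arange(.14,.32,.008):
    k=q[(q[:,2]>=z0)&(q[:,2]<z0+.008)]
    if len(k): print(round(z0,3),len(k),k.min(0).round(3)[:2],k.max(0).round(3)[:2])
big=cv2.resize(p[215:295,350:410],(600,800),interpolation=cv2.INTER_CUBIC)
save("c5.png",cv2.resize(big,(450,600)))
```

```text
4.6833 [ 0.55332177 -0.27697897  0.22041894] 0.5276096765642034 [-0.30812838  0.41993866 -0.17082778]
0.14 21 [ 0.543 -0.289] [ 0.567 -0.282]
0.148 23 [ 0.542 -0.289] [ 0.57 -0.28]
0.156 43 [ 0.542 -0.288] [ 0.57  -0.271]
0.236 1 [ 0.55  -0.302] [ 0.55  -0.302]
0.244 3 [ 0.545 -0.309] [ 0.551 -0.255]
0.252 27 [ 0.542 -0.315] [ 0.563 -0.251]
0.26 25 [ 0.54  -0.315] [ 0.563 -0.254]
0.268 26 [ 0.54  -0.318] [ 0.556 -0.254]
0.276 17 [ 0.542 -0.317] [ 0.561 -0.253]
0.284 10 [ 0.544 -0.258] [ 0.551 -0.247]
0.292 20 [ 0.539 -0.334] [ 0.554 -0.226]
0.3 46 [ 0.537 -0.336] [ 0.561 -0.223]
0.308 27 [ 0.536 -0.338] [ 0.563 -0.229]
0.316 52 [ 0.535 -0.34 ] [ 0.568 -0.248]
```

View pics/c5.png

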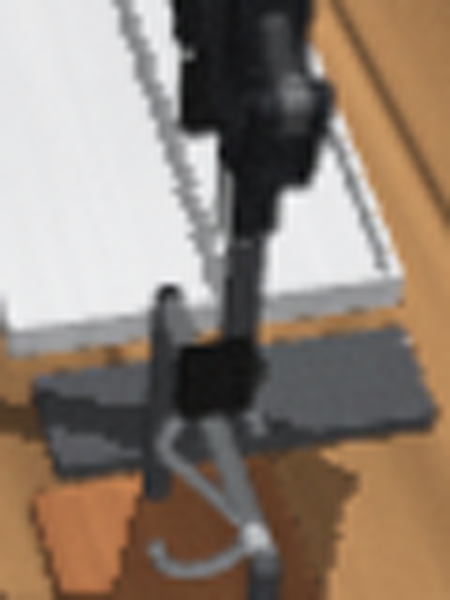

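>>> jog_arm(
  motion=[
    {"dx":0,"dy":0,"dz":2,"turn":0},
    {"dx":0,"dy":0,"dz":0,"turn":0},
    {"dx":0,"dy":0,"dz":0,"turn":0},
    {"dx":0,"dy":0,"dz":0,"turn":0},
    {"dx":0,"dy":0,"dz":0,"turn":0},
    {"dx":0,"dy":0,"dz":0,"turn":0},
    {"dx":0,"dy":0,"dz":0,"turn":0},
  ],
  fingers=0,
)

```text
time: 5.32
tool_pos: [0.5511, -0.2758, 0.2361]
tcp_rot: [-3.139, 0.104, 0.002]
wrist_force: [0.4, 0.3, 0.1]
width: 0.004
```

Run:
```python
from h import *
s=bot.read_state(); print(s["time"],s["tool_pos"],s["width"],s["wrist_force"])
p,d,c=cam("side"); W=cloud(d,c)
q=W.reshape(-1,3); q=q[(abs(q[:,0]-.552)<.04)&(abs(q[:,1]+.277)<.07)&(q[:,2]>.135)]
for z0 in np.arange(.14,.36,.005):
    k=q[(q[:,2]>=z0)&(q[:,2]<z0+.005)]
    if len(k): print(round(z0,3),len(k),k.min(0).round(3)[:2],k.max(0).round(3)[:2])
print(proj(s["tool_pos"],c))
m=p[225:275,360:400].max(2); print(m[:,::2])
```

```text
5.3167 [ 0.55112399 -0.27577639  0.23605917] 0.0040476970246406015 [0.43438403 0.29242068 0.051894  ]
0.14 14 [ 0.541 -0.289] [ 0.567 -0.281]
0.145 14 [ 0.542 -0.289] [ 0.567 -0.281]
0.15 6 [ 0.542 -0.288] [ 0.566 -0.283]
0.155 21 [ 0.543 -0.289] [ 0.57  -0.272]
0.16 28 [ 0.543 -0.288] [ 0.569 -0.275]
0.165 2 [ 0.543 -0.287] [ 0.553 -0.282]
0.26 3 [ 0.545 -0.285] [ 0.563 -0.282]
0.265 5 [ 0.541 -0.291] [ 0.558 -0.28 ]
0.27 14 [ 0.541 -0.292] [ 0.562 -0.271]
0.275 15 [ 0.541 -0.292] [ 0.562 -0.271]
0.28 14 [ 0.541 -0.297] [ 0.561 -0.28 ]
0.285 9 [ 0.541 -0.294] [ 0.555 -0.273]
0.29 9 [ 0.541 -0.293] [ 0.558 -0.278]
0.295 2 [ 0.542 -0.285] [ 0.543 -0.266]
0.3 2 [ 0.54  -0.282] [ 0.558 -0.274]
0.305 13 [ 0.539 -0.305] [ 0.555 -0.268]
0.31 12 [ 0.537 -0.31 ] [ 0.55  -0.251]
0.315 8 [ 0.538 -0.316] [ 0.561 -0.288]
0.32 12 [ 0.538 -0.319] [ 0.558 -0.289]
0.325 17 [ 0.535 -0.323] [ 0.569 -0.233]
0.33 23 [ 0.534 -0.327] [ 0.568 -0.236]
0.335 17 [ 0.534 -0.331] [ 0.567 -0.262]
0.34 20 [ 0.534 -0.335] [ 0.563 -0.259]
0.345 30 [ 0.534 -0.34 ] [ 0.561 -0.257]
0.35 45 [ 0.533 -0.341] [ 0.562 -0.2
[... 3623 characters left out ...]
  93  95
   95  95]
 [ 87  84  93  92  88  50  50  14  23  21  22  20  82  94  94  95  94  94
   94  91]
 [ 54  52  87  86  83  50  47  21  25  21  21  20  92  94  92  95  93  92
   92  89]
 [ 52  51  51  52  52  51  53  17  23  27  23  38  99  92  94  94  91  91
   90  91]
 [ 52  52  52  50  52  51  68  40  35  61  42  75 105  79  88  89  94  93
   95  93]
 [ 59  51  52  52  51  51 104  83  65 110  75  60 109  54  54  66  92  88
   92  86]
 [ 86  60  55  51  49  53 118  64  62 107  92  56 105  54  55  63  78  56
   57  57]
 [ 93  90  70  60  50  63 113  53  58 107  97  60  68  60  55  54  59  61
   91 100]
 [ 95  94  95  87  59  68 106  53  61 101 104  57  56  59  60  72  90 114
  176 175]]
```

The picture and depth show that the real finger ends stand about 26 mm above the reported TCP: they closed above the grip, and the hook was not disturbed. I'll apply that offset: finger end = TCP z + 0.026.

>>> jog_arm(
  motion=[
    {"dx":0.4,"dy":-0.2,"dz":0,"turn":0},
    {"dx":0,"dy":0,"dz":0,"turn":0},
    {"dx":0,"dy":0,"dz":0,"turn":0},
    {"dx":0,"dy":0,"dz":-2,"turn":0},
    {"dx":0,"dy":0,"dz":-3,"turn":0},
    {"dx":0,"dy":0,"dz":-3,"turn":0},
    {"dx":0,"dy":0,"dz":-2,"turn":0},
    {"dx":0,"dy":0,"dz":-1,"turn":0},
    {"dx":0,"dy":0,"dz":-0.8,"turn":0},
    {"dx":0,"dy":0,"dz":0,"turn":0},
    {"dx":0,"dy":0,"dz":0,"turn":0},
    {"dx":0,"dy":0,"dz":0,"turn":0},
  ],
  fingers=4.5,
)

```text
time: 6.37
tool_pos: [0.5569, -0.2787, 0.1211]
tcp_rot: [3.138, -0.104, 0.004]
wrist_force: [-0.2, -1.3, -0.2]
width: 0.525
```

>>> jog_arm(
  motion=[
    {"dx":0,"dy":0,"dz":-0.7,"turn":0},
    {"dx":0,"dy":0,"dz":0,"turn":0},
    {"dx":0,"dy":0,"dz":0,"turn":0},
  ],
  fingers=4.5,
)

```text
time: 6.62
tool_pos: [0.5555, -0.278, 0.1123]
tcp_rot: [3.14, -0.104, 0.0]
wrist_force: [-0.0, -0.7, 0.3]
width: 0.527
```

>>> jog_arm(
  motion=[
    {"dx":0,"dy":0,"dz":0,"turn":0},
    {"dx":0,"dy":0,"dz":0,"turn":0},
    {"dx":0,"dy":0,"dz":0,"turn":0},
    {"dx":0,"dy":0,"dz":0,"turn":0},
    {"dx":0,"dy":0,"dz":0,"turn":0},
    {"dx":0,"dy":0,"dz":0,"turn":0},
  ],
  fingers=0.5,
  grip_force=50,
)

```text
time: 7.12
tool_pos: [0.5557, -0.2781, 0.1124]
tcp_rot: [3.14, -0.104, 0.0]
wrist_force: [-0.8, 0.0, 1.9]
width: 0.13
```

>>> jog_arm(
  motion=[
    {"dx":0,"dy":0,"dz":0.6,"turn":0},
    {"dx":0,"dy":0,"dz":0.7,"turn":0},
    {"dx":-0.2,"dy":0,"dz":0.6,"turn":0},
    {"dx":-0.3,"dy":0,"dz":0.4,"turn":0},
    {"dx":0,"dy":0,"dz":0,"turn":0},
    {"dx":0,"dy":0,"dz":0,"turn":0},
  ],
)

```text
time: 7.62
tool_pos: [0.5507, -0.2782, 0.1358]
tcp_rot: [3.139, -0.104, 0.002]
wrist_force: [-0.3, 0.2, -1.6]
width: 0.126
```

>>> jog_arm(
  motion=[
    {"dx":-0.5,"dy":0.03,"dz":0,"turn":0},
    {"dx":-1,"dy":0.07,"dz":0,"turn":0},
    {"dx":-1.5,"dy":0.1,"dz":0,"turn":0},
    {"dx":-2,"dy":0.13,"dz":0,"turn":0},
    {"dx":-2,"dy":0.13,"dz":0,"turn":0},
    {"dx":-1,"dy":0.07,"dz":1,"turn":0},
    {"dx":0,"dy":0,"dz":2,"turn":0},
    {"dx":0,"dy":0,"dz":3,"turn":0},
    {"dx":0,"dy":0,"dz":3,"turn":0},
    {"dx":0,"dy":0,"dz":3,"turn":0},
    {"dx":0,"dy":0,"dz":1,"turn":0},
    {"dx":0,"dy":0,"dz":0,"turn":0},
  ],
)

```text
time: 8.62
tool_pos: [0.4717, -0.2738, 0.2688]
tcp_rot: [3.136, -0.104, 0.009]
wrist_force: [0.5, 0.3, -0.6]
width: 0.127
```

Run:
```python
from h import *
s=bot.read_state(); print(s["time"],s["tool_pos"],s["width"],s["wrist_force"])
p,d,c=cam("side"); t,dt,ct=cam("top")
u,v=proj(s["tool_pos"],c).astype(int); print(u,v)
W=cloud(d,c);q=W[v-20:v+50,u-40:u+40].reshape(-1,3);q=q[(abs(q[:,0]-s["tool_pos"][0])<.04)&(abs(q[:,1]-s["tool_pos"][1])<.03)]
for z0 in np.arange(.16,.34,.01):
    k=q[(q[:,2]>=z0)&(q[:,2]<z0+.01)]
    if len(k): print(round(z0,3),len(k),np.median(k,0).round(3)[:2],k.min(0).round(3)[:2],k.max(0).round(3)[:2])
save("c6.png",cv2.resize(p[v-50:v+60,u-60:u+60],(600,550),interpolation=cv2.INTER_CUBIC))
```

```text
8.6167 [ 0.47168228 -0.27378499  0.26877098] 0.12676171476413017 [ 0.49350904  0.30954088 -0.56647251]
348 237
0.19 22 [ 0.475 -0.277] [ 0.461 -0.281] [ 0.489 -0.273]
0.2 18 [ 0.471 -0.277] [ 0.453 -0.28 ] [ 0.494 -0.273]
0.21 7 [ 0.488 -0.277] [ 0.453 -0.281] [ 0.491 -0.272]
0.22 6 [ 0.486 -0.279] [ 0.482 -0.28 ] [ 0.488 -0.275]
0.23 10 [ 0.478 -0.278] [ 0.474 -0.281] [ 0.483 -0.276]
0.24 8 [ 0.469 -0.279] [ 0.464 -0.28 ] [ 0.474 -0.275]
0.25 9 [ 0.463 -0.276] [ 0.456 -0.28 ] [ 0.468 -0.273]
0.26 8 [ 0.457 -0.275] [ 0.453 -0.277] [ 0.49  -0.274]
0.27 13 [ 0.458 -0.276] [ 0.452 -0.28 ] [ 0.492 -0.27 ]
0.28 12 [ 0.464 -0.279] [ 0.455 -0.282] [ 0.491 -0.27 ]
0.29 14 [ 0.462 -0.284] [ 0.458 -0.289] [ 0.485 -0.271]
0.3 31 [ 0.466 -0.287] [ 0.458 -0.296] [ 0.483 -0.271]
0.31 37 [ 0.464 -0.288] [ 0.458 -0.297] [ 0.482 -0.267]
0.32 14 [ 0.466 -0.293] [ 0.462 -0.296] [ 0.478 -0.265]
0.33 3 [ 0.461 -0.288] [ 0.46 -0.3 ] [ 0.472 -0.271]
```

View pics/c6.png

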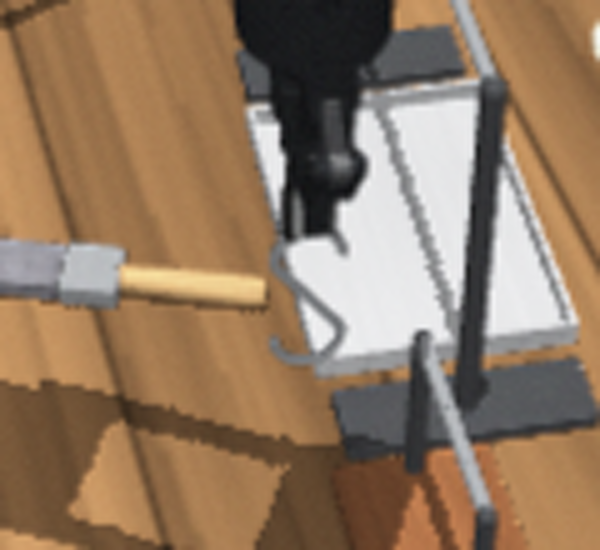

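The hook is held upright and square, its wire spanning x 0.4525 to 0.4925 with the bottom at about 0.191. I'll carry it to beside the middle of the rail.

>>> jog_arm(
  motion=[
    {"dx":0,"dy":1,"dz":0.4,"turn":-0.012},
    {"dx":0,"dy":2,"dz":0.4,"turn":0},
    {"dx":0,"dy":2.5,"dz":0.4,"turn":0},
    {"dx":0,"dy":3,"dz":0.3,"turn":0},
    {"dx":0,"dy":3,"dz":0,"turn":0},
    {"dx":1,"dy":3,"dz":0,"turn":0},
    {"dx":1,"dy":3,"dz":0,"turn":0},
    {"dx":1.5,"dy":3,"dz":0,"turn":0},
    {"dx":1.5,"dy":2.5,"dz":0,"turn":0},
    {"dx":1,"dy":2,"dz":0,"turn":0},
    {"dx":1,"dy":1.2,"dz":0,"turn":0},
    {"dx":0,"dy":0.5,"dz":0,"turn":0},
  ],
)

```text
time: 9.72
tool_pos: [0.5405, -0.004, 0.2771]
tcp_rot: [-3.139, 0.119, 0.006]
wrist_force: [0.3, -0.3, -1.7]
width: 0.13
```

>>> jog_arm(
  motion=[
    {"dx":0,"dy":0,"dz":0,"turn":0},
    {"dx":0,"dy":0,"dz":0,"turn":0},
    {"dx":0,"dy":0,"dz":0,"turn":0},
  ],
)

```text
time: 9.97
tool_pos: [0.5399, -0.0068, 0.2795]
tcp_rot: [3.139, -0.124, -0.002]
wrist_force: [-0.3, 0.5, -0.7]
width: 0.131
```

```bash
cat > m.py <<'E'
from h import *
s=bot.read_state(); T=s["tool_pos"]; print(s["time"],T,s["tcp_rot"],s["wrist_force"])
p,d,c=cam("side"); W=cloud(d,c); q=W.reshape(-1,3)
r=q[(abs(q[:,2]-.272)<.012)&(abs(q[:,0]-.615)<.03)&(abs(q[:,1]+.01)<.14)]
f=cv2.fitLine(r[:,:2].astype(np.float32),cv2.DIST_HUBER,0,.01,.01).ravel(); print("rail side",len(r),f,r[:,2].mean(), "x at -.0105:",f[2]+f[0]/f[1]*(-.0105-f[3]))
k=q[(abs(q[:,0]-T[0])<.035)&(abs(q[:,1]-T[1])<.02)&(q[:,2]>T[2]-.09)&(q[:,2]<T[2]-.01)]
print("hook wire",len(k),k.min(0),k.max(0),np.median(k,0))
E
python3 m.py
```

```text
9.9667 [ 0.53987099 -0.00678702  0.27954007] [ 3.13854421e+00 -1.24466041e-01 -1.94512531e-03] [-0.25177924  0.50067895 -0.70358588]
rail side 201 [ 0.08104137  0.9967107   0.61827826 -0.02017836] 0.27185062283428846 x at -.0105: 0.6190652
hook wire 59 [ 0.52153768 -0.01911199  0.20113717] [ 0.55910452 -0.00516367  0.26910422] [ 0.54191082 -0.01092082  0.22080234]
```

>>> jog_arm(
  motion=[
    {"dx":0,"dy":0,"dz":0.2,"turn":0},
    {"dx":1,"dy":-0.08,"dz":0,"turn":0},
    {"dx":1.5,"dy":-0.12,"dz":0,"turn":0},
    {"dx":1.5,"dy":-0.12,"dz":0,"turn":0},
    {"dx":1.5,"dy":-0.12,"dz":0,"turn":0},
    {"dx":1,"dy":-0.08,"dz":0,"turn":0},
    {"dx":0.7,"dy":-0.05,"dz":0,"turn":0},
    {"dx":0,"dy":0,"dz":0,"turn":0},
    {"dx":0,"dy":0,"dz":0,"turn":0},
    {"dx":0,"dy":0,"dz":0,"turn":0},
  ],
)

```text
time: 10.85
tool_pos: [0.6121, -0.0114, 0.2821]
tcp_rot: [-3.139, 0.123, 0.001]
wrist_force: [-0.4, -0.4, -0.3]
width: 0.129
```

```bash
python3 m.py
python3 - <<'E'
from h import *
p,d,c=cam("side"); u,v=proj([.617,-.01,.25],c).astype(int)
save("c7.png",cv2.resize(p[v-35:v+45,u-45:u+45],(675,600),interpolation=cv2.INTER_CUBIC))
E
```

```text
10.85 [ 0.61207076 -0.01140973  0.28207157] [-3.13912053e+00  1.22929834e-01  1.02006101e-03] [-0.36246206 -0.41356337 -0.28760161]
rail side 186 [ 0.08209345  0.99662465  0.61361706 -0.07260378] 0.2720474143773515 x at -.0105: 0.61873263
hook wire 68 [ 0.5910494  -0.03028416  0.2033243 ] [0.63133484 0.00848722 0.27205246] [ 0.6157064  -0.01476749  0.23130725]
```

View pics/c7.png

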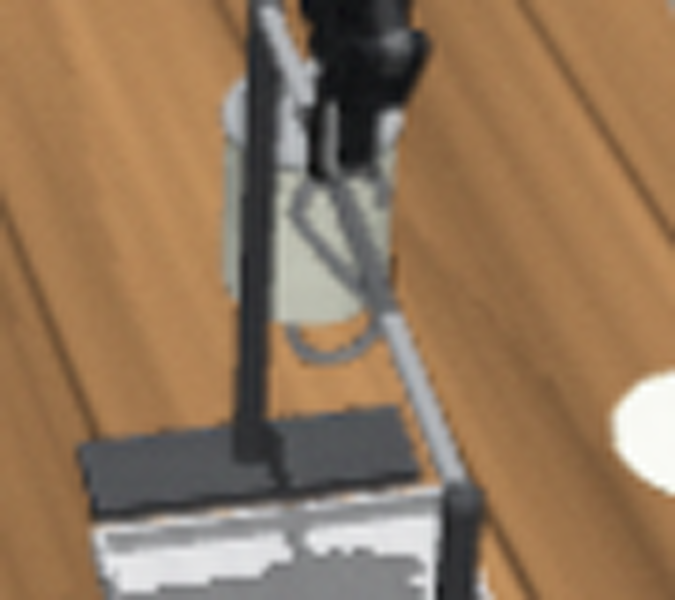

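The rail passes inside the upper curl in the crop (at about (340,190)). I'll lower the hook onto it.

>>> jog_arm(
  motion=[
    {"dx":0.2,"dy":0,"dz":-0.5,"turn":0},
    {"dx":0.2,"dy":0,"dz":-0.5,"turn":0},
    {"dx":0.1,"dy":0,"dz":-0.5,"turn":0},
    {"dx":0,"dy":0,"dz":-0.5,"turn":0},
    {"dx":0,"dy":0,"dz":-0.2,"turn":0},
    {"dx":0,"dy":0,"dz":0,"turn":0},
    {"dx":0,"dy":0,"dz":0,"turn":0},
    {"dx":0,"dy":0,"dz":0,"turn":0},
  ],
)

```text
time: 11.62
tool_pos: [0.6177, -0.0114, 0.2603]
tcp_rot: [-3.139, 0.123, -0.0]
wrist_force: [0.7, -0.2, 0.1]
width: 0.13
```

```bash
python3 m.py
```

```text
11.6167 [ 0.61766077 -0.01140356  0.26034522] [-3.13917052e+00  1.22849509e-01 -4.85477612e-04] [ 0.65455495 -0.20748725  0.09624506]
rail side 193 [ 0.08137916  0.99668324  0.6176299  -0.0274392 ] 0.27190271930325793 x at -.0105: 0.61901295
hook wire 59 [ 0.59835497 -0.02297637  0.18284247] [ 0.63837788 -0.01047734  0.25010399] [ 0.61950463 -0.015907    0.20170637]
```

>>> jog_arm(
  motion=[
    {"dx":0,"dy":0,"dz":-0.15,"turn":0},
    {"dx":0,"dy":0,"dz":-0.1,"turn":0},
    {"dx":0,"dy":0,"dz":0,"turn":0},
    {"dx":0,"dy":0,"dz":0,"turn":0},
  ],
)

```text
time: 12.0
tool_pos: [0.6177, -0.0114, 0.2578]
tcp_rot: [-3.139, 0.123, -0.001]
wrist_force: [-0.3, 0.0, -0.6]
width: 0.127
```

>>> jog_arm(
  motion=[
    {"dx":0,"dy":0,"dz":-0.1,"turn":0},
    {"dx":0,"dy":0,"dz":0,"turn":0},
    {"dx":0,"dy":0,"dz":0,"turn":0},
  ],
)

```text
time: 12.25
tool_pos: [0.6177, -0.0114, 0.2574]
tcp_rot: [3.139, -0.123, 0.001]
wrist_force: [-0.7, 0.1, 4.0]
width: 0.133
```

Contact. Releasing, then lifting straight up.

>>> jog_arm(
  motion=[
    {"dx":0,"dy":0,"dz":0,"turn":0},
    {"dx":0,"dy":0,"dz":0,"turn":0},
    {"dx":0,"dy":0,"dz":0,"turn":0},
    {"dx":0,"dy":0,"dz":0,"turn":0},
    {"dx":0,"dy":0,"dz":0.5,"turn":0},
    {"dx":0,"dy":0,"dz":1,"turn":0},
    {"dx":0,"dy":0,"dz":2,"turn":0},
    {"dx":0,"dy":0,"dz":3,"turn":0},
    {"dx":0,"dy":0,"dz":3,"turn":0},
    {"dx":0,"dy":0,"dz":2,"turn":0},
    {"dx":0,"dy":0,"dz":0,"turn":0},
  ],
  fingers=4,
)

```text
time: 13.17
tool_pos: [0.62, -0.0116, 0.3797]
tcp_rot: [3.139, -0.123, 0.018]
wrist_force: [1.2, 0.4, 1.2]
width: 0.468
```

Run:
```python
from h import *
s=bot.read_state(); print(s["time"],s["tool_pos"])
p,d,c=cam("side"); q=cloud(d,c).reshape(-1,3)
k=q[(abs(q[:,0]-.618)<.04)&(abs(q[:,1]+.012)<.03)&(q[:,2]>.17)&(q[:,2]<.32)]
for z0 in np.arange(.17,.32,.01):
    a=k[(k[:,2]>=z0)&(k[:,2]<z0+.01)]
    if len(a): print(round(z0,2),len(a),np.median(a,0)[:2].round(4),a[:,0].min().round(3),a[:,0].max().round(3))
```

```text
13.1667 [ 0.62001464 -0.01155413  0.37971995]
0.17 4 [ 0.6228 -0.0131] 0.618 0.631
0.18 15 [ 0.6254 -0.0172] 0.61 0.638
0.19 8 [ 0.607 -0.016] 0.603 0.639
0.2 3 [ 0.6045 -0.0182] 0.604 0.634
0.21 4 [ 0.6291 -0.0162] 0.626 0.632
0.22 5 [ 0.6267 -0.0173] 0.623 0.63
0.23 7 [ 0.6181 -0.015 ] 0.615 0.624
0.24 7 [ 0.6105 -0.0159] 0.607 0.615
0.25 8 [ 0.6037 -0.0162] 0.6 0.638
0.26 16 [ 0.611  -0.0154] 0.599 0.638
0.27 30 [ 0.6186 -0.019 ] 0.604 0.631
0.28 25 [ 0.6161 -0.018 ] 0.605 0.629
0.29 22 [ 0.6181 -0.0192] 0.605 0.63
0.3 35 [ 0.6163 -0.0164] 0.603 0.63
```

The hook hangs straight (both curls centred within 2 mm). Now the pail handle, at about (0.398, 0.268) with yaw 0.37.

>>> jog_arm(
  motion=[
    {"dx":-1.5,"dy":1,"dz":0,"turn":0.05},
    {"dx":-2.2,"dy":2.5,"dz":0,"turn":0.05},
    {"dx":-2.2,"dy":2.8,"dz":0,"turn":0.05},
    {"dx":-2.2,"dy":2.8,"dz":0,"turn":0.05},
    {"dx":-2.2,"dy":2.8,"dz":-0.5,"turn":0.05},
    {"dx":-2.2,"dy":2.8,"dz":-1.5,"turn":0.05},
    {"dx":-2.2,"dy":2.8,"dz":-2,"turn":0.05},
    {"dx":-2.2,"dy":2.8,"dz":-2,"turn":0.05},
    {"dx":-2.2,"dy":2.8,"dz":-2,"turn":0.047},
    {"dx":-2,"dy":2.5,"dz":-2,"turn":0},
    {"dx":-1.1,"dy":1.8,"dz":-3,"turn":0},
    {"dx":0,"dy":0.6,"dz":-3,"turn":0},
  ],
  fingers=4,
)

```text
time: 14.22
tool_pos: [0.393, 0.2709, 0.2106]
tcp_rot: [-3.086, -0.581, -0.0]
wrist_force: [0.6, -0.2, -0.2]
width: 0.466
```

>>> jog_arm(
  motion=[
    {"dx":0,"dy":0,"dz":-3,"turn":0},
    {"dx":0,"dy":0,"dz":-2,"turn":0},
    {"dx":0,"dy":0,"dz":0,"turn":0},
    {"dx":0,"dy":0,"dz":0,"turn":0},
    {"dx":0,"dy":0,"dz":0,"turn":0},
  ],
)

```text
time: 14.63
tool_pos: [0.3962, 0.2688, 0.1627]
tcp_rot: [-3.088, -0.576, -0.002]
wrist_force: [0.2, 0.9, 0.4]
width: 0.472
```

Run:
```python
from h import *
s=bot.read_state(); T=s["tool_pos"]; print(s["time"],T,s["tcp_rot"],s["q"][5])
p,d,c=cam("side"); W=cloud(d,c); t,dt,ct=cam("top")
Z=W[...,2]
m=(p.max(2)<60)&(Z>.04)&(Z<.072)&(abs(W[...,0]-.42)<.07)&(abs(W[...,1]-.28)<.05); q=W[m]
if len(q): print("handle",len(q),np.median(q,0),q.min(0),q.max(0))
u,v=proj(T,c).astype(int)
a=cv2.resize(p[v-40:v+40,u-40:u+60],(500,400),interpolation=cv2.INTER_CUBIC)
u2,v2=proj([.43,.28,.06],ct).astype(int)
b=cv2.resize(t[v2-30:v2+30,u2-22:u2+23],(300,400),interpolation=cv2.INTER_CUBIC)
save("c8.png",np.hstack([a,b])); print(u,v)
```

```text
14.6333 [0.39616237 0.26882502 0.16267498] [-3.08800535e+00 -5.75571429e-01 -1.67959294e-03] 1.7464114338642713
handle 120 [0.41495376 0.26795332 0.05758572] [0.37489222 0.2463792  0.04049881] [0.45875017 0.29240792 0.06583313]
284 155
```

View pics/c8.png

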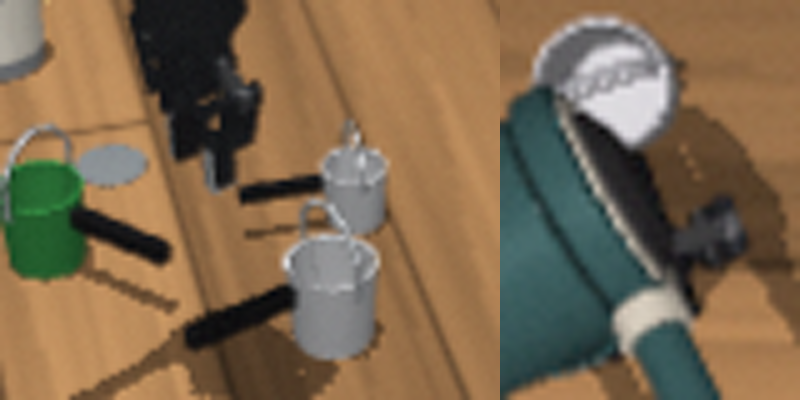

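Fingers are straddling above the chosen pail's handle (crop: handle at (240,320), green pail clear on the left). Going down.

>>> jog_arm(
  motion=[
    {"dx":0.1,"dy":0,"dz":-3,"turn":0},
    {"dx":0,"dy":0,"dz":-3,"turn":0},
    {"dx":0,"dy":0,"dz":-3,"turn":0},
    {"dx":0,"dy":0,"dz":-2,"turn":0},
    {"dx":0,"dy":0,"dz":-1.5,"turn":0},
    {"dx":0,"dy":0,"dz":-1,"turn":0},
    {"dx":0,"dy":0,"dz":0,"turn":0},
    {"dx":0,"dy":0,"dz":0,"turn":0},
    {"dx":0,"dy":0,"dz":0,"turn":0},
  ],
)

```text
time: 15.48
tool_pos: [0.3981, 0.2694, 0.0283]
tcp_rot: [-3.087, -0.576, -0.004]
wrist_force: [0.1, -0.3, 0.5]
width: 0.466
```

>>> jog_arm(
  motion=[
    {"dx":0,"dy":0,"dz":-0.9,"turn":0},
    {"dx":0,"dy":0,"dz":-0.9,"turn":0},
    {"dx":0,"dy":0,"dz":0,"turn":0},
    {"dx":0,"dy":0,"dz":0,"turn":0},
  ],
)

```text
time: 15.82
tool_pos: [0.3958, 0.2681, 0.0079]
tcp_rot: [3.088, 0.576, -0.003]
wrist_force: [1.1, -0.0, -0.2]
width: 0.468
```

>>> jog_arm(
  motion=[
    {"dx":0,"dy":0,"dz":0,"turn":0},
    {"dx":0,"dy":0,"dz":0,"turn":0},
    {"dx":0,"dy":0,"dz":0,"turn":0},
    {"dx":0,"dy":0,"dz":0,"turn":0},
    {"dx":0,"dy":0,"dz":0,"turn":0},
    {"dx":0,"dy":0,"dz":0,"turn":0},
  ],
  fingers=0.6,
  grip_force=90,
)

```text
time: 16.32
tool_pos: [0.3967, 0.2686, 0.0089]
tcp_rot: [-3.088, -0.576, -0.001]
wrist_force: [-0.7, -0.9, 1.7]
width: 0.143
```

Gripped. Lift a little and check how the pail sits.

>>> jog_arm(
  motion=[
    {"dx":0,"dy":0,"dz":0.5,"turn":0},
    {"dx":0,"dy":0,"dz":1,"turn":0},
    {"dx":0,"dy":0,"dz":2,"turn":0},
    {"dx":0,"dy":0,"dz":3,"turn":0},
    {"dx":0,"dy":0,"dz":3,"turn":0},
    {"dx":0,"dy":0,"dz":3,"turn":0},
    {"dx":0,"dy":0,"dz":2,"turn":0},
    {"dx":0,"dy":0,"dz":0.5,"turn":0},
    {"dx":0,"dy":0,"dz":0,"turn":0},
    {"dx":0,"dy":0,"dz":0,"turn":0},
  ],
)

```text
time: 17.15
tool_pos: [0.3959, 0.2683, 0.1579]
tcp_rot: [3.088, 0.576, -0.002]
wrist_force: [-0.1, -0.5, -2.7]
width: 0.146
```

```bash
cat > b.py <<'E'
from h import *
s=bot.read_state(); T=s["tool_pos"]; r=s["tcp_rot"]; y=2*np.arctan(r[1]/r[0]); print(s["time"],T.round(4),"yaw",y.round(3),s["wrist_force"].round(1),s["width"].round(3))
e=np.array([np.cos(y),np.sin(y)]); n=np.array([-e[1],e[0]])
for nm in("side","top"):
    p,d,c=cam(nm); q=cloud(d,c).reshape(-1,3)
    # pail-frame coords relative to TCP
    a=(q[:,:2]-T[:2])@e; b=(q[:,:2]-T[:2])@n; h=q[:,2]-T[2]
    k=(a>.04)&(a<.16)&(abs(b)<.06)&(d.reshape(-1)>0)
    for lo,hi in((.03,.045),(.045,.058),(.058,.07),(.07,.085),(.085,.098),(.098,.108),(.108,.118),(.118,.13)):
        m=k&(h>lo)&(h<hi)
        if m.sum(): print(nm,lo,m.sum(),"a med/min/max",np.median(a[m]).round(4),a[m].min().round(3),a[m].max().round(3),"b",np.median(b[m]).round(4),b[m].min().round(3),b[m].max().round(3),"h",h[m].max().round(4))
E
python3 b.py
```

```text
Traceback (most recent call last):
  File "b.py", line 2, in <module>
    s=bot.read_state(); T=s["tool_pos"]; r=s["tcp_rot"]; y=2*np.arctan(r[1]/r[0]); print(s["time"],T.round(4),"yaw",y.round(3),s["wrist_force"].round(1),s["width"].round(3))
                                                                                                                                                         ^^^^^^^^^^^^^^^^
AttributeError: 'float' object has no attribute 'round'
```

```bash
sed -i 's/s\["width"\].round(3)/s["width"]/' b.py; python3 b.py
```

```text
17.15 [0.3959 0.2683 0.1579] yaw 0.369 [-0.1 -0.5 -2.7] 0.1457323499288809
side 0.03 118 a med/min/max 0.0963 0.041 0.132 b -0.0089 -0.039 0.032 h 0.045
side 0.045 133 a med/min/max 0.0923 0.041 0.137 b -0.0067 -0.043 0.035 h 0.0579
side 0.058 31 a med/min/max 0.1005 0.064 0.134 b -0.0002 -0.04 0.037 h 0.0698
side 0.07 11 a med/min/max 0.101 0.098 0.105 b 0.0244 -0.043 0.036 h 0.0841
side 0.085 9 a med/min/max 0.101 0.098 0.103 b -0.029 -0.041 0.027 h 0.0968
side 0.098 12 a med/min/max 0.0992 0.097 0.102 b -0.0155 -0.033 0.014 h 0.1072
side 0.108 4 a med/min/max 0.1003 0.098 0.101 b -0.0111 -0.018 -0.006 h 0.111
top 0.03 38 a med/min/max 0.12 0.068 0.128 b 0.0136 -0.031 0.033 h 0.0448
top 0.045 52 a med/min/max 0.1163 0.069 0.132 b 0.0068 -0.037 0.035 h 0.058
top 0.058 35 a med/min/max 0.0977 0.069 0.131 b 0.0009 -0.032 0.039 h 0.0686
top 0.07 5 a med/min/max 0.0977 0.095 0.1 b -0.0362 -0.038 0.037 h 0.0841
top 0.085 10 a med/min/max 0.0967 0.095 0.099 b -0.0291 -0.034 0.038 h 0.0959
top 0.098 22 a med/min/max 0.0977 0.095 0.101 b -0.0082 -0.026 0.028 h 0.1064
top 0.108 13 a med/min/max 0.0981 0.096 0.1 b 0.001 -0.016 0.02 h 0.1162
```

The pail is held upright: bail plane 100 mm ahead of the TCP, peak 112 mm above it, sideways offset about -2 mm. Carrying it to in front of the hook.

>>> jog_arm(
  motion=[
    {"dx":0,"dy":-0.7,"dz":0,"turn":-0.02},
    {"dx":0,"dy":-1.5,"dz":0,"turn":-0.04},
    {"dx":0.4,"dy":-2.2,"dz":0,"turn":-0.05},
    {"dx":0.4,"dy":-2.7,"dz":0,"turn":-0.05},
    {"dx":0.4,"dy":-2.8,"dz":0,"turn":-0.05},
    {"dx":0.5,"dy":-2.8,"dz":0,"turn":-0.05},
    {"dx":0.5,"dy":-2.8,"dz":0,"turn":-0.05},
    {"dx":0.5,"dy":-2.8,"dz":0,"turn":-0.05},
    {"dx":0.5,"dy":-2.8,"dz":0,"turn":-0.04},
    {"dx":0.5,"dy":-2.5,"dz":0,"turn":-0.03},
    {"dx":0.4,"dy":-2,"dz":0,"turn":-0.018},
    {"dx":0.3,"dy":-1,"dz":0,"turn":0},
  ],
)

```text
time: 18.25
tool_pos: [0.4395, 0.0001, 0.1573]
tcp_rot: [3.138, -0.13, -0.004]
wrist_force: [0.9, -0.6, -1.6]
width: 0.148
```

>>> jog_arm(
  motion=[
    {"dx":0,"dy":0,"dz":-1,"turn":0},
    {"dx":0,"dy":0,"dz":-1.5,"turn":0},
    {"dx":0,"dy":0,"dz":-1.5,"turn":0},
    {"dx":0,"dy":0,"dz":-0.8,"turn":0},
    {"dx":0,"dy":0,"dz":0,"turn":0},
    {"dx":0,"dy":0,"dz":0,"turn":0},
    {"dx":0,"dy":0,"dz":0,"turn":0},
  ],
)

```text
time: 18.83
tool_pos: [0.4409, 0.0031, 0.111]
tcp_rot: [-3.139, 0.123, -0.001]
wrist_force: [-0.0, 1.2, -1.4]
width: 0.146
```

```bash
python3 b.py | grep -v " 0.03 \| 0.045"
cat > k.py <<'E'
from h import *
p,d,c=cam("side"); q=cloud(d,c).reshape(-1,3)
k=q[(abs(q[:,0]-.619)<.032)&(abs(q[:,1]+.012)<.02)&(q[:,2]>.17)&(q[:,2]<.315)]
for z0 in np.arange(.17,.315,.01):
    a=k[(k[:,2]>=z0)&(k[:,2]<z0+.01)]
    if len(a): print("hook",round(z0,2),len(a),np.median(a,0)[:2].round(4),a[:,0].min().round(3),a[:,0].max().round(3))
print("zmin",k[:,2].min())
E
python3 k.py
```

```text
18.8333 [0.4409 0.0031 0.111 ] yaw -0.078 [-0.   1.2 -1.4] 0.14608407578154922
side 0.058 46 a med/min/max 0.1017 0.068 0.135 b -0.0085 -0.046 0.038 h 0.0684
side 0.07 12 a med/min/max 0.1017 0.099 0.103 b -0.0398 -0.044 0.034 h 0.0847
side 0.085 10 a med/min/max 0.1017 0.1 0.105 b -0.0327 -0.039 0.027 h 0.0957
side 0.098 13 a med/min/max 0.1017 0.1 0.104 b -0.0168 -0.028 0.019 h 0.1078
side 0.108 6 a med/min/max 0.1011 0.099 0.103 b -0.0072 -0.012 -0.002 h 0.1146
top 0.058 59 a med/min/max 0.0963 0.064 0.132 b -0.0022 -0.036 0.038 h 0.0673
top 0.07 5 a med/min/max 0.0971 0.097 0.1 b 0.036 -0.037 0.039 h 0.085
top 0.085 10 a med/min/max 0.0985 0.096 0.158 b 0.013 -0.034 0.036 h 0.0976
top 0.108 20 a med/min/max 0.0982 0.095 0.1 b 0.0056 -0.017 0.025 h 0.1164
hook 0.17 3 [ 0.6207 -0.0139] 0.618 0.624
hook 0.18 16 [ 0.6253 -0.0158] 0.607 0.638
hook 0.19 9 [ 0.6072 -0.016 ] 0.603 0.638
hook 0.2 3 [ 0.6347 -0.0167] 0.603 0.638
hook 0.21 3 [ 0.6309 -0.0167] 0.627 0.632
hook 0.22 7 [ 0.6257 -0.0159] 0.621 0.631
hook 0.23 8 [ 0.6178 -0.014 ] 0.611 0.623
hook 0.24 5 [ 0.6123 -0.0127] 0.607 0.615
hook 0.25 9 [ 0.604  -0.0157] 0.6 0.637
hook 0.26 11 [ 0.6151 -0.0163] 0.6 0.637
hook 0.27 25 [ 0.6174 -0.0198] 0.604 0.631
hook 0.28 26 [ 0.6158 -0.0185] 0.605 0.631
hook 0.29 20 [ 0.6174 -0.0192] 0.604 0.628
hook 0.3 34 [ 0.618 -0.017] 0.605 0.63
hook 0.31 1 [ 0.6156 -0.0195] 0.616 0.616
zmin 0.17760764144986677
```

>>> jog_arm(
  motion=[
    {"dx":0,"dy":0,"dz":-0.6,"turn":0},
    {"dx":1,"dy":-0.08,"dz":0,"turn":0},
    {"dx":1.2,"dy":-0.1,"dz":0,"turn":0},
    {"dx":1.2,"dy":-0.1,"dz":0,"turn":0},
    {"dx":1,"dy":-0.08,"dz":0,"turn":0},
    {"dx":0.8,"dy":-0.06,"dz":0,"turn":0},
    {"dx":0,"dy":0,"dz":0,"turn":0},
    {"dx":0,"dy":0,"dz":0,"turn":0},
    {"dx":0,"dy":0,"dz":0,"turn":0},
  ],
)

```text
time: 19.73
tool_pos: [0.4921, -0.0016, 0.1043]
tcp_rot: [-3.139, 0.124, 0.002]
wrist_force: [-0.6, 0.6, -1.4]
width: 0.147
```

```bash
python3 b.py | grep -v " 0.03 \| 0.045"; python3 k.py | head -8
```

```text
19.7333 [ 0.4921 -0.0016  0.1043] yaw -0.079 [-0.6  0.6 -1.4] 0.1466333061688482
side 0.058 38 a med/min/max 0.1012 0.069 0.133 b -0.0015 -0.042 0.037 h 0.0696
side 0.07 29 a med/min/max 0.1254 0.1 0.148 b -0.0049 -0.047 0.033 h 0.085
side 0.085 21 a med/min/max 0.1118 0.1 0.148 b -0.0055 -0.037 0.029 h 0.097
side 0.098 15 a med/min/max 0.1015 0.1 0.143 b -0.0097 -0.031 0.019 h 0.1078
side 0.108 9 a med/min/max 0.1042 0.1 0.14 b -0.0035 -0.011 0.004 h 0.1175
side 0.118 11 a med/min/max 0.1295 0.124 0.139 b -0.0047 -0.008 0.003 h 0.1296
top 0.058 34 a med/min/max 0.1118 0.08 0.13 b 0.0073 -0.038 0.037 h 0.0661
top 0.07 9 a med/min/max 0.1212 0.096 0.134 b 0.0036 0.003 0.041 h 0.0828
top 0.085 15 a med/min/max 0.0976 0.095 0.113 b -0.0001 -0.036 0.038 h 0.0976
top 0.098 15 a med/min/max 0.0987 0.095 0.109 b -0.0096 -0.025 0.026 h 0.1075
top 0.108 13 a med/min/max 0.0969 0.095 0.099 b 0.0027 -0.022 0.021 h 0.1142
hook 0.17 2 [ 0.6199 -0.0124] 0.617 0.623
hook 0.18 16 [ 0.6267 -0.0155] 0.61 0.638
hook 0.19 10 [ 0.6065 -0.0167] 0.602 0.64
hook 0.2 7 [ 0.5943 -0.0199] 0.59 0.637
hook 0.21 13 [ 0.5923 -0.0185] 0.591 0.63
hook 0.22 6 [ 0.6257 -0.0161] 0.621 0.631
hook 0.23 7 [ 0.6182 -0.015 ] 0.616 0.624
hook 0.24 9 [ 0.6105 -0.0156] 0.603 0.613
```

>>> jog_arm(
  motion=[
    {"dx":0.6,"dy":-0.05,"dz":0,"turn":0},
    {"dx":0.7,"dy":-0.05,"dz":0,"turn":0},
    {"dx":0.6,"dy":-0.05,"dz":0,"turn":0},
    {"dx":0.4,"dy":-0.03,"dz":0,"turn":0},
    {"dx":0,"dy":0,"dz":0,"turn":0},
    {"dx":0,"dy":0,"dz":0,"turn":0},
    {"dx":0,"dy":0,"dz":0,"turn":0},
  ],
)

```text
time: 20.47
tool_pos: [0.5153, -0.0034, 0.1044]
tcp_rot: [-3.139, 0.124, 0.001]
wrist_force: [-0.1, 0.4, -2.4]
width: 0.145
```

```bash
python3 k.py | head -9;python3 - <<'E'
from h import *
p,d,c=cam("side"); u,v=proj([.60,-.01,.2],c).astype(int)
save("c9.png",cv2.resize(p[v-35:v+45,u-50:u+50],(750,600),interpolation=cv2.INTER_CUBIC))
E
```

```text
hook 0.17 2 [ 0.6194 -0.0137] 0.618 0.621
hook 0.18 17 [ 0.6255 -0.0153] 0.607 0.641
hook 0.19 7 [ 0.607  -0.0167] 0.603 0.638
hook 0.2 9 [ 0.6168 -0.0167] 0.606 0.638
hook 0.21 14 [ 0.6173 -0.017 ] 0.614 0.634
hook 0.22 6 [ 0.6242 -0.0167] 0.621 0.628
hook 0.23 6 [ 0.6173 -0.015 ] 0.612 0.621
hook 0.24 8 [ 0.6112 -0.0147] 0.603 0.617
hook 0.25 7 [ 0.6046 -0.0144] 0.602 0.636
```

View pics/c9.png

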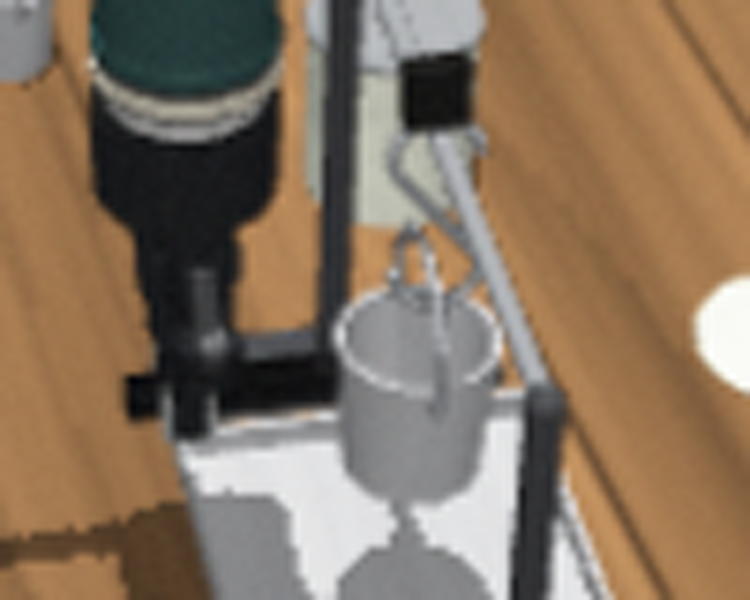

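The bail peak (crop (410,230)) is over the lower curl's tip, between tip and shank. Lowering it in.

>>> jog_arm(
  motion=[
    {"dx":0.1,"dy":0,"dz":-0.5,"turn":0},
    {"dx":0.1,"dy":0,"dz":-0.6,"turn":0},
    {"dx":0.1,"dy":0,"dz":-0.6,"turn":0},
    {"dx":0,"dy":0,"dz":-0.6,"turn":0},
    {"dx":0,"dy":0,"dz":-0.2,"turn":0},
    {"dx":0,"dy":0,"dz":0,"turn":0},
    {"dx":0,"dy":0,"dz":0,"turn":0},
    {"dx":0,"dy":0,"dz":0,"turn":0},
  ],
)

```text
time: 21.23
tool_pos: [0.5187, -0.0034, 0.0798]
tcp_rot: [3.139, -0.124, 0.0]
wrist_force: [-0.5, 0.2, -1.6]
width: 0.146
```

>>> jog_arm(
  motion=[
    {"dx":0,"dy":0,"dz":-0.15,"turn":0},
    {"dx":0,"dy":0,"dz":0,"turn":0},
    {"dx":0,"dy":0,"dz":0,"turn":0},
    {"dx":0,"dy":0,"dz":0,"turn":0},
  ],
)

```text
time: 21.57
tool_pos: [0.5186, -0.0034, 0.0783]
tcp_rot: [-3.139, 0.124, -0.0]
wrist_force: [1.1, -0.0, -2.5]
width: 0.146
```

```bash
python3 k.py | head -9; python3 b.py | grep "0.09\|0.08\|0.10\|yaw"
```

```text
hook 0.17 1 [0.6202 0.0043] 0.62 0.62
hook 0.18 28 [ 0.6201 -0.0158] 0.609 0.64
hook 0.19 9 [ 0.6075 -0.0141] 0.603 0.64
hook 0.2 1 [ 0.6022 -0.0177] 0.602 0.602
hook 0.21 5 [ 0.632  -0.0146] 0.628 0.634
hook 0.22 6 [ 0.6254 -0.0183] 0.621 0.63
hook 0.23 7 [ 0.6159 -0.014 ] 0.612 0.621
hook 0.24 6 [ 0.6118 -0.0162] 0.604 0.617
hook 0.25 8 [ 0.6056 -0.0157] 0.601 0.638
21.6167 [ 0.5186 -0.0034  0.0783] yaw -0.079 [ 0.6  0.2 -1.6] 0.14673608421177295
side 0.03 141 a med/min/max 0.0973 0.042 0.134 b -0.008 -0.038 0.033 h 0.0447
side 0.045 167 a med/min/max 0.0927 0.041 0.136 b -0.0061 -0.044 0.035 h 0.058
side 0.058 38 a med/min/max 0.1008 0.067 0.134 b -0.0037 -0.044 0.036 h 0.0693
side 0.07 9 a med/min/max 0.1018 0.099 0.104 b -0.0375 -0.043 0.037 h 0.0834
side 0.085 12 a med/min/max 0.1013 0.098 0.105 b -0.0301 -0.047 0.026 h 0.0976
side 0.098 21 a med/min/max 0.1017 0.092 0.117 b -0.0066 -0.027 0.018 h 0.108
side 0.108 19 a med/min/max 0.1017 0.089 0.122 b -0.0041 -0.014 0.003 h 0.1177
side 0.118 4 a med/min/max 0.0851 0.084 0.089 b -0.0053 -0.009 -0.003 h 0.1229
top 0.03 10 a med/min/max 0.1141 0.093 0.118 b 0.0247 -0.026 0.031 h 0.0435
top 0.045 14 a med/min/max 0.1096 0.092 0.132 b -0.0246 -0.032 0.035 h 0.0574
top 0.058 18 a med/min/max 0.108 0.089 0.131 b 0.02 -0.035 0.038 h 0.0685
top 0.07 4 a med/min/max 0.0963 0.095 0.099 b -0.0351 -0.037 0.039 h 0.0802
top 0.085 8 a med/min/max 0.097 0.095 0.1 b 0.0025 -0.029 0.039 h 0.0975
top 0.098 19 a med/min/max 0.0989 0.091 0.107 b 0.0122 -0.022 0.03 h 0.108
top 0.108 14 a med/min/max 0.0957 0.087 0.1 b 0.0033 -0.018 0.018 h 0.1137
top 0.118 3 a med/min/max 0.0821 0.082 0.086 b 0.0027 -0.0 0.003 h 0.1256
```

>>> jog_arm(
  motion=[
    {"dx":0,"dy":0,"dz":-0.15,"turn":0},
    {"dx":0,"dy":0,"dz":0,"turn":0},
    {"dx":0,"dy":0,"dz":0,"turn":0},
    {"dx":0,"dy":0,"dz":0,"turn":0},
  ],
)

```text
time: 22.05
tool_pos: [0.519, -0.0034, 0.077]
tcp_rot: [3.139, -0.124, 0.001]
wrist_force: [0.1, -0.2, -0.1]
width: 0.146
```

>>> jog_arm(
  motion=[
    {"dx":0,"dy":0,"dz":-0.1,"turn":0},
    {"dx":0,"dy":0,"dz":0,"turn":0},
    {"dx":0,"dy":0,"dz":0,"turn":0},
    {"dx":0,"dy":0,"dz":0,"turn":0},
  ],
)

```text
time: 22.38
tool_pos: [0.5191, -0.0034, 0.0761]
tcp_rot: [3.139, -0.124, 0.002]
wrist_force: [0.6, 0.0, 2.4]
width: 0.146
```

The wrist load has gone over to the hook. Releasing.

>>> jog_arm(
  motion=[
    {"dx":0,"dy":0,"dz":0,"turn":0},
    {"dx":0,"dy":0,"dz":0,"turn":0},
    {"dx":0,"dy":0,"dz":0,"turn":0},
    {"dx":0,"dy":0,"dz":0,"turn":0},
    {"dx":0,"dy":0,"dz":0,"turn":0},
    {"dx":0,"dy":0,"dz":0,"turn":0},
    {"dx":0,"dy":0,"dz":0,"turn":0},
    {"dx":0,"dy":0,"dz":0,"turn":0},
  ],
  fingers=5.5,
)

```text
time: 23.05
tool_pos: [0.5185, -0.0034, 0.0756]
tcp_rot: [3.139, -0.124, -0.0]
wrist_force: [0.2, -0.1, -0.1]
width: 0.641
```

```bash
cat > l.py <<'E'
from h import *
s=bot.read_state(); T=np.array([.519,-.0034,.0761]); print(s["time"],s["tool_pos"].round(4))
e=np.array([.9969,-.0789]); n=np.array([.0789,.9969])
p,d,c=cam("side"); q=cloud(d,c).reshape(-1,3); P=p.reshape(-1,3)
a=(q[:,:2]-T[:2])@e; b=(q[:,:2]-T[:2])@n; z=q[:,2]
for nm,m in(("handle",(P.max(1)<60)&(a>-.03)&(a<.062)&(abs(b)<.03)&(z>.09)&(z<.15)),("bail",(abs(a-.1)<.02)&(abs(b)<.05)&(z>.15)&(z<.178)),("can",(a>.06)&(a<.145)&(abs(b)<.045)&(z>.06)&(z<.145)),("hook",(abs(a-.1)<.03)&(abs(b+.004)<.012)&(z>.19)&(z<.235))):
    if m.sum(): print(nm,m.sum(),"a",np.median(a[m]).round(4),a[m].min().round(3),a[m].max().round(3),"b",np.median(b[m]).round(4),b[m].min().round(3),b[m].max().round(3),"z",np.median(z[m]).round(4),z[m].min().round(3),z[m].max().round(3))
m=(P.max(1)<60)&(a>-.03)&(a<.062)&(abs(b)<.03)&(z>.09)&(z<.15)
if m.sum()>20: f=np.polyfit(a[m],z[m],1); g=np.polyfit(a[m],b[m],1); print("handle slope deg",np.degrees(np.arctan(f[0])),"yaw deg",np.degrees(np.arctan(g[0])))
E
python3 l.py
```

```text
23.05 [ 0.5185 -0.0034  0.0756]
handle 98 a 0.0332 -0.02 0.061 b -0.0066 -0.014 0.029 z 0.122 0.104 0.131
bail 18 a 0.1027 0.1 0.106 b -0.0354 -0.045 0.027 z 0.1689 0.154 0.177
can 536 a 0.1036 0.061 0.138 b -0.016 -0.043 0.038 z 0.1125 0.065 0.145
hook 27 a 0.1041 0.085 0.121 b -0.0051 -0.011 -0.001 z 0.2143 0.191 0.234
handle slope deg 3.8444684498080015 yaw deg -8.596780812858016
```

The pail leans about 4 degrees as described. Wait a moment, then lift the fingers straight up and back off.

>>> jog_arm(
  motion=[
    {"dx":0,"dy":0,"dz":0,"turn":0},
    {"dx":0,"dy":0,"dz":0,"turn":0},
    {"dx":0,"dy":0,"dz":0,"turn":0},
    {"dx":0,"dy":0,"dz":0,"turn":0},
    {"dx":0,"dy":0,"dz":0,"turn":0},
    {"dx":0,"dy":0,"dz":0.7,"turn":0},
    {"dx":0,"dy":0,"dz":1,"turn":0},
    {"dx":0,"dy":0,"dz":1.5,"turn":0},
    {"dx":0,"dy":0,"dz":2,"turn":0},
    {"dx":0,"dy":0,"dz":2,"turn":0},
    {"dx":0,"dy":0,"dz":2,"turn":0},
    {"dx":-2,"dy":0,"dz":2,"turn":0},
  ],
)

```text
time: 24.1
tool_pos: [0.5014, -0.0035, 0.1904]
tcp_rot: [3.139, -0.124, 0.007]
wrist_force: [-0.6, -0.2, 0.3]
width: 0.644
```

>>> jog_arm(
  motion=[
    {"dx":-2,"dy":0,"dz":2,"turn":0},
    {"dx":-2,"dy":0,"dz":2,"turn":0},
    {"dx":-2,"dy":0,"dz":2,"turn":0},
    {"dx":-2,"dy":0,"dz":0,"turn":0},
    {"dx":0,"dy":0,"dz":0,"turn":0},
    {"dx":0,"dy":0,"dz":0,"turn":0},
    {"dx":0,"dy":0,"dz":0,"turn":0},
    {"dx":0,"dy":0,"dz":0,"turn":0},
    {"dx":0,"dy":0,"dz":0,"turn":0},
    {"dx":0,"dy":0,"dz":0,"turn":0},
    {"dx":0,"dy":0,"dz":0,"turn":0},
    {"dx":0,"dy":0,"dz":0,"turn":0},
  ],
)

```text
time: 25.1
tool_pos: [0.4186, -0.0034, 0.2472]
tcp_rot: [-3.139, 0.124, 0.002]
wrist_force: [-0.5, -0.8, -0.4]
width: 0.644
```

```bash
python3 l.py
```

```text
25.1 [ 0.4186 -0.0034  0.2472]
handle 140 a 0.0205 -0.02 0.061 b -0.0064 -0.013 0.007 z 0.1215 0.11 0.131
bail 16 a 0.1032 0.101 0.105 b -0.0355 -0.042 0.024 z 0.1667 0.15 0.178
can 533 a 0.1031 0.06 0.139 b -0.016 -0.044 0.035 z 0.1123 0.064 0.144
hook 26 a 0.1062 0.084 0.12 b -0.0037 -0.01 0.001 z 0.2107 0.19 0.233
handle slope deg 3.6724946754728296 yaw deg -0.1900454790384052
```

>>> jog_arm(
  motion=[
    {"dx":0,"dy":0,"dz":0,"turn":0},
    {"dx":0,"dy":0,"dz":0,"turn":0},
    {"dx":0,"dy":0,"dz":0,"turn":0},
    {"dx":0,"dy":0,"dz":0,"turn":0},
    {"dx":0,"dy":0,"dz":0,"turn":0},
    {"dx":0,"dy":0,"dz":0,"turn":0},
    {"dx":0,"dy":0,"dz":0,"turn":0},
    {"dx":0,"dy":0,"dz":0,"turn":0},
    {"dx":0,"dy":0,"dz":0,"turn":0},
    {"dx":0,"dy":0,"dz":0,"turn":0},
    {"dx":0,"dy":0,"dz":0,"turn":0},
    {"dx":0,"dy":0,"dz":0,"turn":0},
  ],
)

```text
time: 26.15
tool_pos: [0.4186, -0.0034, 0.2477]
tcp_rot: [-3.139, 0.124, -0.0]
wrist_force: [-0.2, 0.1, 0.5]
width: 0.643
```

```bash
python3 l.py
python3 - <<'E'
from h import *
p,d,c=cam("side"); t,dt,ct=cam("top")
a=cv2.resize(p[110:300,290:470],(568,600),interpolation=cv2.INTER_CUBIC)
save("c10.png",a)
W=cloud(dt,ct);V,U=np.mgrid[:400,:640];Z=W[...,2]
for n,r in(("tin",(235,275,120,160)),("bottle",(415,450,125,155)),("brush",(325,365,195,260))):
    m=(U>=r[0])&(U<r[1])&(V>=r[2])&(V<r[3])&(Z>.01)&(Z<.2)&(dt>0); print(n,W[m].mean(0).round(4))
print("px changed near bystanders vs start:",[int((abs(t[b:e,a:f].astype(int)-np.load("t1.npz")["p"][b:e,a:f]).max(2)>40).sum()) for a,f,b,e in((235,275,120,160),(415,450,125,155))])
E
```

```text
26.15 [ 0.4186 -0.0034  0.2477]
handle 139 a 0.0201 -0.019 0.061 b -0.0073 -0.014 0.005 z 0.1222 0.108 0.131
bail 15 a 0.1027 0.1 0.113 b -0.034 -0.043 0.027 z 0.1679 0.155 0.177
can 533 a 0.1037 0.061 0.141 b -0.0148 -0.042 0.037 z 0.1127 0.062 0.144
hook 26 a 0.1076 0.085 0.12 b -0.004 -0.01 0.002 z 0.2145 0.191 0.235
handle slope deg 2.7298011315195465 yaw deg 0.3718540131054762
tin [0.6957 0.2907 0.0936]
bottle [ 0.7045 -0.3018  0.0947]
brush [ 0.4085 -0.0059  0.0409]
px changed near bystanders vs start: [0, 0]
```

View pics/c10.png

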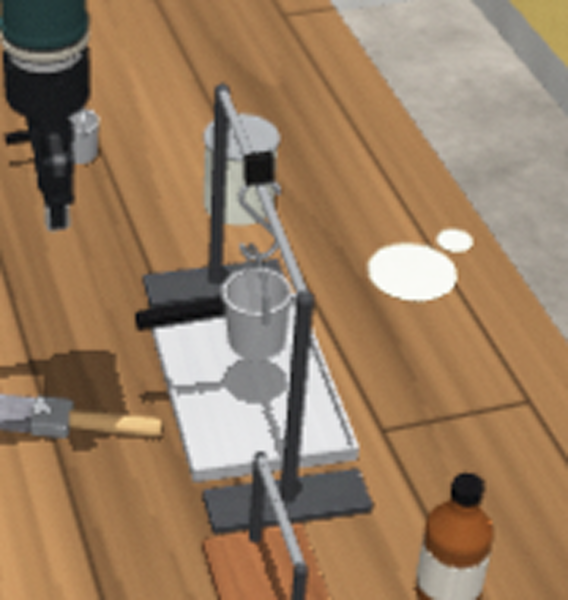

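The pail hangs by its bail in the hook over the tray, with the arm clear. I'll let it settle, check that it is still, then hand in.

>>> jog_arm(
  motion=[
    {"dx":0,"dy":0,"dz":0,"turn":0},
    {"dx":0,"dy":0,"dz":0,"turn":0},
    {"dx":0,"dy":0,"dz":0,"turn":0},
    {"dx":0,"dy":0,"dz":0,"turn":0},
    {"dx":0,"dy":0,"dz":0,"turn":0},
    {"dx":0,"dy":0,"dz":0,"turn":0},
    {"dx":0,"dy":0,"dz":0,"turn":0},
    {"dx":0,"dy":0,"dz":0,"turn":0},
    {"dx":0,"dy":0,"dz":0,"turn":0},
    {"dx":0,"dy":0,"dz":0,"turn":0},
    {"dx":0,"dy":0,"dz":0,"turn":0},
    {"dx":0,"dy":0,"dz":0,"turn":0},
  ],
)

```text
time: 27.3
tool_pos: [0.4185, -0.0034, 0.2476]
tcp_rot: [-3.139, 0.124, -0.0]
wrist_force: [-0.8, 0.7, -0.1]
width: 0.644
```

>>> jog_arm(
  motion=[
    {"dx":0,"dy":0,"dz":0,"turn":0},
    {"dx":0,"dy":0,"dz":0,"turn":0},
    {"dx":0,"dy":0,"dz":0,"turn":0},
    {"dx":0,"dy":0,"dz":0,"turn":0},
    {"dx":0,"dy":0,"dz":0,"turn":0},
    {"dx":0,"dy":0,"dz":0,"turn":0},
    {"dx":0,"dy":0,"dz":0,"turn":0},
    {"dx":0,"dy":0,"dz":0,"turn":0},
    {"dx":0,"dy":0,"dz":0,"turn":0},
    {"dx":0,"dy":0,"dz":0,"turn":0},
    {"dx":0,"dy":0,"dz":0,"turn":0},
    {"dx":0,"dy":0,"dz":0,"turn":0},
  ],
)

```text
time: 28.3
tool_pos: [0.4185, -0.0034, 0.2477]
tcp_rot: [3.139, -0.124, 0.0]
wrist_force: [-0.3, -0.1, 0.1]
width: 0.646
```

```bash
python3 - <<'E'
from h import *
g=[]
for i in range(14):
    p,d,c=cam("side"); g.append(cv2.GaussianBlur(p,(5,5),0).astype(int)[120:260,320:400])
print("max pixel change vs first:",[int((abs(x-g[0]).max(2)>25).sum()) for x in g[1:]])
E
python3 l.py
```

```text
max pixel change vs first: [0, 0, 0, 0, 0, 0, 0, 0, 0, 0, 0, 0, 0]
29.0 [ 0.4185 -0.0034  0.2476]
handle 140 a 0.0205 -0.02 0.061 b -0.0071 -0.017 0.007 z 0.1223 0.108 0.13
bail 17 a 0.1029 0.101 0.109 b -0.035 -0.044 0.028 z 0.1672 0.153 0.178
can 529 a 0.1035 0.061 0.139 b -0.0164 -0.044 0.038 z 0.1122 0.061 0.144
hook 26 a 0.1064 0.085 0.12 b -0.0037 -0.008 0.002 z 0.211 0.19 0.233
handle slope deg 2.872101890594982 yaw deg 0.4954203515391347
```

```bash
python3 -c "
from workcell import bot
print(bot.finish_job())"
```

```text
the job is handed in; nothing more can be done
None
```

The S-hook now hangs on the middle of the tall rack's rail. The larger grey pail hangs by its bail in the hook's lower curl, over the drip tray. I handed the job in at about 29 s.

**Last checks**
- **Stillness:** 14 pictures over 0.7 s showed no movement of the hook or pail.
- **Level:** the pail leans about 3°, with its underside at about 0.062 to 0.067 m. That matches the few degrees and 67 mm in the description.
- **Arm:** it is clear of everything.
- **Bystanders:** the tin and the bottle had not moved since the start. The brush had no clean position check: the gripper partly hid it in the top view, so its measured mean shifted. It lies normally in the last side view, and I never reached near it.

**What disagreed:** the real finger ends stood about 26 mm above the reported TCP. Because of this the first try at gripping the hook closed in the air above it, without moving it. I measured the offset in the depth image and allowed for it in every later grasp.

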